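# Fit the spring ring on the tea mill's spindle

### The job

With the circlip pliers that lie on the wooden stand, spread the steel retaining ring on their tips, slide it down over the tea mill's spindle, press it gently against the springy washer until it is level with the groove, and let it snap fully home there. Then draw the pliers off and lay them back on their stand as they lay before. Handle the ring only with the pliers, never press hard on the mill, and leave the cups and the tea caddy where they are.

Things in the scene. Friction and masses are not known exactly. Their poses are not given: they have to be found in the camera images.
- mill: Tea mill, fixed: grey stone drum 112 mm across, 74 mm high, crank handle low on its +x side; origin under its middle, z up. On its axis stands a steel spindle, from below: collar 43 mm across ending in a flat shoulder; groove (neck 24 mm across, 9 mm high, from the shoulder up); land 30 mm across, 8 mm high; cone 9 mm high, tip 21 mm across.
- mill_top (a point): Point on the spindle's axis at the drum's flat top. The shoulder is 10 to 34 mm above it (not measured; differs each time), so the tip is 36 to 60 mm up. A steel spring washer (44 mm across) rides above the shoulder, its top 6 mm above it when free; pushing it down takes 1 N plus 0.28 N/mm (about 2.6 N at the bottom), then it meets the rigid shoulder.
- stand: Pliers stand, fixed wooden block; origin under the hinge line of the pliers lying on it, x along it towards their nose. Spans x = -42 to 98 mm: 20 mm wide and 30 mm high up to x = 52, then a pad 66 mm wide and 32.5 mm high that carries the ring. The handles hang free on both sides of the narrow part.
- stand_top (a point): Point on the stand's top face, 30 mm above the table. The pliers start with their hinge line exactly over it, spine on the face and nose to +x: pliers_grip is then at x = -28, y = 0, z = 8 mm from here, and must return there within about 15 mm.
- pliers_grip (a point): Circlip pliers, loose, 0.14 kg, lying level; x to the nose, z up. Point midway between the two black handles, half-way up (spine underside 8 mm, handle undersides 12 mm below). Handles: flat blocks 25 mm long, 24 mm high, taken from above, fingers closing along y. Relaxed, 58 mm over the outsides here, 64 mm at the rear end. Squeezed to the stop: 44 mm, parallel.
- pliers_nose (a point): Point 90 mm ahead of pliers_grip, same height, midway between two fixed flat tines (35 mm apart) that straddle the spindle and back the ring from above: the ring's top lies 0.5 mm below it (sags about 2 mm when carried). Two pins (5 mm thick, 4.5 mm long, pointing down into the ring's lug holes) are 22 mm behind it. The gap between the tines is open to the front.
- pliers_a (a joint): Angle of each handle, rad: 0 relaxed, 0.25 squeezed to the built-in stop, ring spread just right. Squeezing takes about 20 N (grip with 40 N or more, held while carrying the ring). Springs part the handles, still pressing about 10 N on each finger near relaxed: at a finger opening of 59 to 61 mm the ring is closed, the pins are free and the pliers can still be held and lifted off.
- ring_center (a point): Spring steel ring, loose, 34 g, 43 mm across, 5 mm thick, lying flat under the tines, lugs (8 mm holes) to the handles. Point at its centre, half-way up; z up. Closed, its prongs reach in to 13 mm radius; spread it clears the 30 mm land by about 1.5 mm if the spindle's axis is 1 mm to the handle side of this point. The pins carry it by spring force.
- ring_a (a joint): Spread of each ring limb, rad: 0 closed, about 0.2 with the pliers squeezed; stays above 0.09 if let go on the land. Round the spindle and below 0.05 it is in the groove. It fits the groove from 2 mm of washer travel down to the shoulder: press until 3 to 4 N is felt and keep 2 to 5 N on while the handles part. Over 10 N is too hard.
- cup1: White tea cup, 60 mm across, 45 mm high; bystander.
- cup2: White tea cup like the other; bystander.
- caddy: White tea caddy with a steel lid, 60 mm across, 75 mm high; bystander.
Not all that is in view belongs to the job. Of the things like the mill, leave any that is orange; of the rest the smaller one is meant. Of the things shaped like the part that bears pliers_grip, the bare steel one is meant.

How it is judged:
By the outcome, as a careful person would: the job done as asked, in the order asked, and still so for the second after the job is handed in, with the robot touching nothing.
It also fails if it takes over 64 s, if anything falls off the work surface, if the arm or the gripper's body presses on something with over 40 N, if the wrist force passes 120 N, or if a joint passes its speed limit or range.

### The arm

A 6-joint arm with a two-finger parallel gripper is mounted at the origin on the work surface. World frame = base frame: x ahead of the robot, y to its left, z up, the work surface at z = 0. Lengths are in m, angles in rad, forces in N, time in s.
With the tool pointing down it reaches from about 0.35 to 0.775 m from the base axis. Payload 7.3 kg.
Tool frame: the origin (TCP) lies at the very end of the fingers, on their centre line; the grasp point (between the pads) lies 19 mm behind it (tcp_to_grasp is the distance from the TCP to the grasp point, in m); z points along the fingers, y is the line along which they close (so a half turn about z gives the same grasp; the last joint's range is limited). The gripper opens to 92 mm and grips with 3 to 60 N. Pads are 19 mm wide; open, the fingers measure 130 mm over their backs; the gripper's body (75 mm by 190 mm) begins 47 mm behind the grasp point.
Start: joints at [-1.273, 0.342, 1.524, -0, 1.275, -0.146], TCP at [0.225, -0.474, 0.227] pointing down, gripper open.
Joint ranges: [-2.53, 2.53], [-0.77, 2.02], [0.04, 2.7], [-1, 4.14], [0.28, 2.66], [-3.11, 3.11]. Speed limits (rad/s): [2.57, 2.57, 3.14, 3.14, 3.14, 3.14].

### API

Orientations are given as [roll, pitch, yaw] about the fixed x, y, z axes, in that order (R = Rz(yaw) Ry(pitch) Rx(roll)).
In Python, from bench import * gives the robot as it stands.
- The arm moves only by the tool jog_arm, never from a script. Its argument "steps" is a list of rows, each an object of numbers: "grip": the finger opening in m, from 0 to 0.0918; "x", "y", "z": the shift along the tool's x, y, z in m; "roll": the turn about the tool's z in degrees. A call has 1 to 8 rows; each row is the pose to reach, as a shift and turn from the pose commanded when the call began, along the tool's axes at that moment; what a row does not reach only later rows make up. A row lasts 1/12 s, in which the tool goes at most 41.7 mm and 7.16 degrees, less where a joint would pass 70% of its speed; a pose out of reach is approached as far as the arm can. A call with a gripper value outside its range is refused whole. The fingers move at their own pace and stop on an object; "squeeze" is the grip in N (left out, the last holds). Time passes only in rows, so rows that repeat a pose let the fingers close. It gives the time, the measured TCP pose, the force, the opening and the grip force at its end, in the units of the state.
- state(): the state, without advancing time (a new reading comes with each control period).
- get_image(name): name is "scene" or "top" or "wrist"; returns a dict with "img" (480x640x3 uint8, blue, green, red), "z_map" (480x640 float32, m along the optical axis (not along the pixel's ray), 0 where there is no reading), "fx", "fy", "cx", "cy" (pixels), "rvec" (rotation vector, rad) and "tvec" (3), from world to camera coordinates, as OpenCV has them; the wrist camera has in their place "T_tool_cam" (4x4, takes a point from camera to tool coordinates, whose origin is the TCP and whose axes are the flange's). Camera axes: x right, y down, z forward; pixel columns grow to the right and rows downward; lengths in m; the calibration is good to about 2 mm. A picture is of the moment at which its call begins: read the wrist's pose just before it.
- close_job(): hands the job in; it is judged then, once.
The state is a dict: "t": time; "joint_positions": joint angles; "joint_velocities": joint speeds; "joint_efforts": joint torques, N m; "tcp_pos": TCP position; "orientation": TCP orientation; "contact_force": force on the tool from outside, world axes, zero at the start; "wrist_torque": the same for the moment, N m; "finger_gap": opening from 0.0 (shut) to 1.0 (fully open); "finger_force": force on a finger pad.
Only numpy, scipy, OpenCV 4.12 (cv2) and the standard library are available. Lean on these libraries where they do the work, as an engineer would, in place of code of your own. Each camera call takes 0.05 s, during which the arm holds its last target. There are 200 camera calls.

## Working session

There is one attempt and no reset: what is moved stays moved. The work goes in short steps, Python scripts to look and compute and a tool call to move; the robot and the scene stay as the last step left them, time stands still between calls to the robot, and variables do not carry over. Pictures are saved under pics/ and viewed, at most 10 in all, crops included, and the job is handed in when it is done.

Besides the shell and the picture viewer there is one more tool, called by a JSON object that holds its "name" and its "arguments", one argument or row to a line. jog_arm: Moves the arm, as the interface text tells. Its arguments: {"type":"object","properties":{"steps":{"type":"array","items":{"type":"object","properties":{"grip":{"type":"number"},"x":{"type":"number"},"y":{"type":"number"},"z":{"type":"number"},"roll":{"type":"number"}}}},"squeeze":{"type":"number"}},"required":["steps"]}

```bash
mkdir -p pics; ls
cat > h.py <<'E'
from bench import *
import numpy as np, cv2
def world(d,T=None):
    z=d["z_map"]; v,u=np.mgrid[0:480,0:640]
    P=np.dstack([(u-d["cx"])/d["fx"]*z,(v-d["cy"])/d["fy"]*z,z])
    if "rvec" in d:
        R=cv2.Rodrigues(np.array(d["rvec"],float))[0]; W=(P-np.array(d["tvec"]).ravel())@R
    else:
        M=T@np.array(d["T_tool_cam"]); W=P@M[:3,:3].T+M[:3,3]
    W[z==0]=np.nan
    return W
E
python3 - <<'E'
from h import *
s=state(); print(s)
for n in("scene","top"):
    d=get_image(n); cv2.imwrite(f"pics/{n}0.png",d["img"]); np.save(n+"0.npy",world(d));
E
```

```text
pics
{'t': 0.0, 'joint_positions': array([-1.27298302e+00,  3.42717063e-01,  1.52504774e+00,  1.25909135e-06,
        1.27534887e+00, -1.45983826e-01]), 'joint_velocities': array([ 0.00143318, -0.00066389, -0.00063425, -0.00080443,  0.00038977,
       -0.00037425]), 'joint_efforts': array([-8.55246071e-04, -4.31249285e+01, -2.44217134e+01,  7.16789486e-02,
        5.60505164e-02, -1.33373201e-04]), 'tcp_pos': array([ 0.22532785, -0.47373617,  0.22603716]), 'orientation': array([-3.14008798e+00, -2.22448649e-04,  4.43796593e-01]), 'contact_force': array([-0.29780627, -0.11401107, -0.26187517]), 'wrist_torque': array([ 0.034312  , -0.00755311,  0.05477881]), 'finger_force': 0.0, 'finger_gap': 0.9997769026132853}
```

View pics/top0.png

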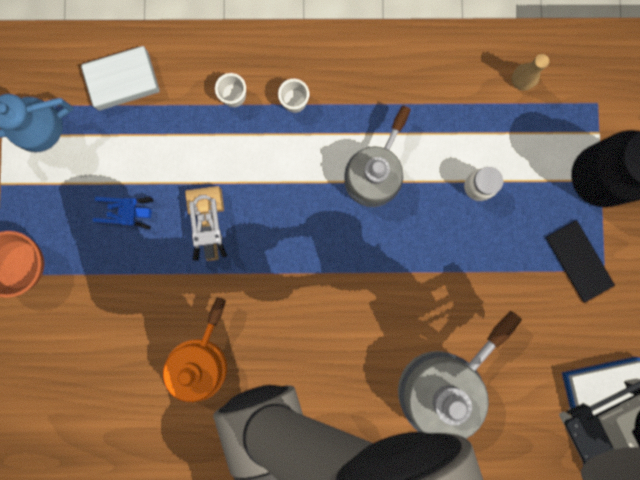

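View pics/scene0.png

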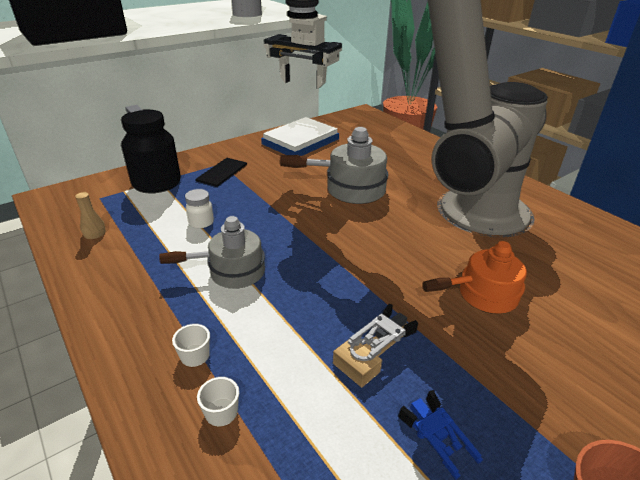

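The top view shows the small grey mill at px (375,175), the steel pliers on their stand at (205,222) with the nose up in the image, the cups at (231,90) and (293,95), and the caddy at (485,183). The orange and larger mills and the blue pliers are decoys.

Run:
```python
from h import *
W=np.load("top0.npy"); 
for n,(u,v) in dict(mill=(375,175),tip=(377,168),pl=(205,222),c1=(231,90),c2=(293,95),cad=(485,183),padpt=(203,193)).items(): print(n,W[v,u].round(4))
# mill spindle
def box(W,c,r,z0,z1):
    m=(np.hypot(W[...,0]-c[0],W[...,1]-c[1])<r)&(W[...,2]>z0)&(W[...,2]<z1); return W[m]
S=np.load("scene0.npy")
c=W[175,375,:2]
for A,n in((W,'top'),(S,'scene')):
    p=box(A,c,.09,.055,.2); print(n,len(p))
    for z in np.arange(.06,.15,.005):
        q=p[(p[:,2]>=z)&(p[:,2]<z+.005)]
        if len(q)>3: 
            (cc,rr)=cv2.minEnclosingCircle(q[:,:2].astype(np.float32)); print(round(z,3),len(q),np.round(cc,4),round(rr,4))
    d=W[222,205,:2]
    q=box(A,d,.11,.02,.08); 
    print('pliers',len(q))
    for lo,hi in((.02,.0275),(.0275,.031),(.031,.035),(.035,.06)):
        r=q[(q[:,2]>lo)&(q[:,2]<hi)]; 
        if len(r)>5: print(lo,len(r),cv2.minAreaRect(r[:,:2].astype(np.float32)))
```

```text
mill [ 0.6042 -0.1347  0.1239]
tip [ 0.6153 -0.1376  0.132 ]
pl [0.5307 0.1863 0.0317]
c1 [0.7993 0.141  0.0072]
c2 [0.7902 0.0167 0.0018]
cad [ 0.5968 -0.3456  0.0747]
padpt [0.587  0.1902 0.0337]
top 2468
0.06 32 [ 0.6284 -0.144 ] 0.064
0.065 84 [ 0.6169 -0.1404] 0.0523
0.07 1188 [ 0.6168 -0.1399] 0.052
0.075 586 [ 0.6168 -0.1396] 0.0508
0.08 9 [ 0.6068 -0.1321] 0.0174
0.085 10 [ 0.6045 -0.1347] 0.0163
0.09 12 [ 0.606 -0.135] 0.0174
0.095 12 [ 0.6058 -0.1312] 0.0151
0.1 25 [ 0.6112 -0.1373] 0.0177
0.105 113 [ 0.6171 -0.1402] 0.0222
0.11 113 [ 0.6174 -0.1398] 0.0223
0.115 8 [ 0.6161 -0.1398] 0.0147
0.12 58 [ 0.6171 -0.1399] 0.0151
0.125 101 [ 0.6165 -0.139 ] 0.0138
0.13 54 [ 0.6163 -0.1395] 0.0111
pliers 2023
0.02 48 ((0.5276063680648804, 0.17982226610183716), (0.14048096537590027, 0.06002849340438843), 8.675143241882324)
0.0275 198 ((0.5270168781280518, 0.18404492735862732), (0.13964563608169556, 0.066695936024189), 7.43732213973999)
0.031 457 ((0.5272547006607056, 0.18363527953624725), (0.13759325444698334, 0.06559175997972488), 7.577802658081055)
0.035 1320 ((0.5266119837760925, 
[... 373 characters left out ...]
6 [ 0.62  -0.135] 0.0205
0.105 57 [ 0.6179 -0.1403] 0.023
0.11 88 [ 0.6185 -0.1381] 0.023
0.115 36 [ 0.6202 -0.1358] 0.0145
0.12 43 [ 0.6193 -0.1369] 0.0146
0.125 59 [ 0.6184 -0.1372] 0.0131
0.13 45 [ 0.6183 -0.1388] 0.0113
pliers 2672
0.02 143 ((0.5884198546409607, 0.2036862075328827), (0.03557200729846954, 0.07688417285680771), 41.336143493652344)
0.0275 112 ((0.5307642817497253, 0.18654972314834595), (0.13664063811302185, 0.06360344588756561), 7.3811354637146)
0.031 746 ((0.5288801789283752, 0.18587130308151245), (0.1397571861743927, 0.0663299411535263), 6.6111016273498535)
0.035 1671 ((0.5285693407058716, 0.1859932392835617), (0.13968375325202942, 0.06286462396383286), 7.787926197052002)
```

```bash
cat >> h.py <<'E'
from scipy.spatial.transform import Rotation as Ro
def pose(s=None):
    s=s or state(); T=np.eye(4); T[:3,:3]=Ro.from_euler("xyz",s["orientation"]).as_matrix(); T[:3,3]=s["tcp_pos"]; return T
def shift(target,s=None): # world target -> tool-axes shift in mm
    T=pose(s); return (T[:3,:3].T@(np.array(target)-T[:3,3])*1000).round(1)
E
python3 - <<'E'
from h import *
d=get_image("wrist"); print(np.array(d["T_tool_cam"]).round(3),d["fx"])
print(pose().round(3)); print(shift([.46,.177,.2]))
E
```

```text
[[-0.    -0.964 -0.267  0.072]
 [ 1.    -0.    -0.    -0.001]
 [ 0.    -0.267  0.964 -0.157]
 [ 0.     0.     0.     1.   ]] 428.28854272656497
[[ 0.903  0.429 -0.     0.225]
 [ 0.429 -0.903  0.001 -0.474]
 [ 0.    -0.001 -1.     0.226]
 [ 0.     0.     0.     1.   ]]
[ 491.4 -487.    26.8]
```

{"name": "jog_arm", "arguments": {
  "steps": [
    {"x":0.029,"y":-0.029,"z":0,"roll":3,"grip":0.0918},
    {"x":0.057,"y":-0.057,"z":0,"roll":9},
    {"x":0.085,"y":-0.085,"z":0,"roll":16},
    {"x":0.114,"y":-0.113,"z":0,"roll":18},
    {"x":0.142,"y":-0.141,"z":0,"roll":18},
    {"x":0.17,"y":-0.169,"z":0,"roll":18},
    {"x":0.2,"y":-0.197,"z":0,"roll":18},
    {"x":0.225,"y":-0.222,"z":0,"roll":18}
  ]
}}

```text
invalid input at $.steps[1]: expected keys grip, x, y, z, roll
```

Run:
```python
from h import *
print(shift([.46,.177,.2]))
```

```text
[ 491.4 -487.    26.8]
```

{"name": "jog_arm", "arguments": {
  "steps": [
    {"x":0.029,"y":-0.029,"z":0,"roll":3,"grip":0.0918},
    {"x":0.057,"y":-0.057,"z":0,"roll":9,"grip":0.0918},
    {"x":0.085,"y":-0.085,"z":0,"roll":16,"grip":0.0918},
    {"x":0.114,"y":-0.113,"z":0,"roll":18,"grip":0.0918},
    {"x":0.142,"y":-0.141,"z":0,"roll":18,"grip":0.0918},
    {"x":0.17,"y":-0.169,"z":0,"roll":18,"grip":0.0918},
    {"x":0.2,"y":-0.197,"z":0,"roll":18,"grip":0.0918},
    {"x":0.225,"y":-0.222,"z":0,"roll":18,"grip":0.0918}
  ]
}}

```text
t: 0.82
tcp_pos: [0.3335, -0.1747, 0.2267]
orientation: [-3.141, -0.0, 0.129]
contact_force: [0.1, -0.4, -0.8]
finger_gap: 0.999
finger_force: 0.0
```

Run:
```python
from h import *
print(shift([.46,.177,.2]),state()["orientation"])
```

```text
[ 170.9 -332.5   26.8] [-3.14138506e+00 -2.67692986e-04  1.29430587e-01]
```

{"name": "jog_arm", "arguments": {
  "steps": [
    {"x":0.018,"y":-0.034,"z":0,"roll":0,"grip":0.0918},
    {"x":0.037,"y":-0.07,"z":0,"roll":0,"grip":0.0918},
    {"x":0.056,"y":-0.107,"z":0,"roll":0,"grip":0.0918},
    {"x":0.075,"y":-0.144,"z":0,"roll":0,"grip":0.0918},
    {"x":0.094,"y":-0.181,"z":0,"roll":0,"grip":0.0918},
    {"x":0.112,"y":-0.217,"z":0,"roll":0,"grip":0.0918},
    {"x":0.13,"y":-0.252,"z":0,"roll":0,"grip":0.0918},
    {"x":0.148,"y":-0.285,"z":0,"roll":0,"grip":0.0918}
  ]
}}

```text
t: 1.48
tcp_pos: [0.4432, 0.1271, 0.2266]
orientation: [3.142, 0.0, 0.13]
contact_force: [-0.3, -1.6, -0.6]
finger_gap: 0.996
finger_force: 0.0
```

{"name": "jog_arm", "arguments": {
  "steps": [
    {"x":0.01,"y":-0.02,"z":0.01,"roll":0,"grip":0.0918},
    {"x":0.02,"y":-0.04,"z":0.027,"roll":0,"grip":0.0918},
    {"x":0.02,"y":-0.04,"z":0.027,"roll":0,"grip":0.0918},
    {"x":0.02,"y":-0.04,"z":0.027,"roll":0,"grip":0.0918},
    {"x":0.02,"y":-0.04,"z":0.027,"roll":0,"grip":0.0918}
  ]
}}

```text
t: 1.9
tcp_pos: [0.4577, 0.1665, 0.1998]
orientation: [3.141, 0.001, 0.13]
contact_force: [0.2, -0.5, 0.5]
finger_gap: 1.0
finger_force: 0.0
```

Run:
```python
from h import *
s=state(); T=pose(s); print(s["tcp_pos"],s["orientation"])
d=get_image("wrist"); W=world(d,T); np.save("w1.npy",W); cv2.imwrite("pics/w1.png",d["img"])
g=W[np.abs(W[...,2]-.03)<.03]
q=W[(np.hypot(W[...,0]-.5275,W[...,1]-.185)<.1)&(W[...,2]>.012)&(W[...,2]<.08)]
print(np.histogram(q[:,2],bins=np.arange(.01,.06,.004)))
for lo,hi in((.012,.06),(.028,.06),(.034,.06),(.045,.056)):
    r=q[(q[:,2]>lo)&(q[:,2]<hi)]; print(lo,len(r),cv2.minAreaRect(r[:,:2].astype(np.float32)))
```

```text
[0.45767367 0.16647033 0.19977759] [3.14113415e+00 5.75861551e-04 1.29810868e-01]
(array([   3,    7,    0,   23, 1115, 4634, 1251,  475, 2672, 4300,   40,
          0]), array([0.01 , 0.014, 0.018, 0.022, 0.026, 0.03 , 0.034, 0.038, 0.042,
       0.046, 0.05 , 0.054, 0.058]))
0.012 14520 ((0.526007890701294, 0.18571674823760986), (0.13855290412902832, 0.06618236750364304), 7.438473701477051)
0.028 14280 ((0.5262424945831299, 0.18556278944015503), (0.1381150633096695, 0.06605185568332672), 7.552989482879639)
0.034 8738 ((0.5191017389297485, 0.1850356161594391), (0.1237487643957138, 0.06273823231458664), 7.636453628540039)
0.045 4911 ((0.5114678740501404, 0.18401210010051727), (0.10834439098834991, 0.06273823231458664), 7.6364545822143555)
```

View pics/w1.png

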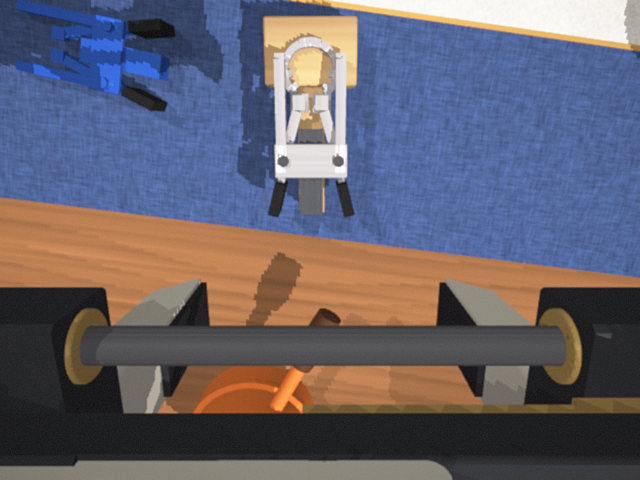

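The wrist view shows the steel pliers' black handles at px (277,198) and (345,198), nose up with the ring at (310,60), on axis in yaw. Descending over the handles.

{"name": "jog_arm", "arguments": {
  "steps": [
    {"x":0.014,"y":-0.01,"z":0.02,"roll":0,"grip":0.0918},
    {"x":0.014,"y":-0.01,"z":0.05,"roll":0,"grip":0.0918},
    {"x":0.014,"y":-0.01,"z":0.08,"roll":0,"grip":0.0918},
    {"x":0.014,"y":-0.01,"z":0.105,"roll":0,"grip":0.0918},
    {"x":0.014,"y":-0.01,"z":0.12,"roll":0,"grip":0.0918},
    {"x":0.014,"y":-0.01,"z":0.125,"roll":0,"grip":0.0918},
    {"x":0.014,"y":-0.01,"z":0.125,"roll":0,"grip":0.0918},
    {"x":0.014,"y":-0.01,"z":0.125,"roll":0,"grip":0.0918}
  ]
}}

```text
t: 2.62
tcp_pos: [0.4713, 0.1782, 0.0759]
orientation: [3.142, -0.002, 0.129]
contact_force: [0.6, 0.5, 0.2]
finger_gap: 0.999
finger_force: 0.0
```

Run:
```python
from h import *
s=state(); T=pose(s); print(s["tcp_pos"],s["orientation"])
d=get_image("wrist"); W=world(d,T); np.save("w2.npy",W); cv2.imwrite("pics/w2.png",d["img"])
c=np.array([.4705,.1784]); a=.1318; R=np.array([[np.cos(a),np.sin(a)],[-np.sin(a),np.cos(a)]])
L=(W[...,:2]-c)@R.T*1000; z=W[...,2]*1000; im=d["img"].max(2)
for nm,m in (("handles",(np.abs(L[...,0])<25)&(np.abs(L[...,1])<45)&(z>44)&(z<56)&(im<70)),("front",(L[...,0]>60)&(L[...,0]<140)&(np.abs(L[...,1])<28)&(z>35.5)&(z<60))):
    q=L[m]; print(nm,m.sum(),np.percentile(q,[1,99],axis=0).round(1),z[m].mean() if m.any() else 0)
    for lo in range(-20,130,10):
        k=m&(L[...,0]>=lo)&(L[...,0]<lo+10)
        if k.sum()>20: print(lo,k.sum(),np.percentile(L[k][:,1],[1,99]).round(1),np.percentile(z[k],[5,95]).round(1))
print(shift([.4705,.1784,.019]))
```

```text
[0.47134716 0.17819434 0.07586309] [ 3.14158570e+00 -1.81477847e-03  1.28666391e-01]
handles 1707 [[-11.6 -30.2]
 [ 12.3  29.8]] 48.567341212009595
-20 106 [-31.   30.8] [47.4 49.6]
-10 668 [-30.6  30.1] [47.7 49.7]
0 704 [-28.   27.6] [47.8 49.7]
10 229 [-25.9  25.3] [44.3 49.4]
front 7649 [[ 60.5 -24.4]
 [109.7  23.9]] 42.06816267313522
60 2081 [-24.3  23.9] [36.2 47.6]
70 1886 [-24.3  23.9] [35.9 47.6]
80 1392 [-24.5  24. ] [35.9 47.8]
90 1248 [-24.6  24. ] [35.9 47.5]
100 987 [-16.9  18.7] [35.6 37.5]
110 55 [-5.9  5.3] [35.7 37.2]
[-1.2 -0.1 57.2]
```

Handles centred within 0.5 mm. Descend and squeeze.

{"name": "jog_arm", "arguments": {
  "steps": [
    {"x":-0.001,"y":0,"z":0.02,"roll":0,"grip":0.0918},
    {"x":-0.001,"y":0,"z":0.04,"roll":0,"grip":0.0918},
    {"x":-0.001,"y":0,"z":0.052,"roll":0,"grip":0.0918},
    {"x":-0.001,"y":0,"z":0.057,"roll":0,"grip":0.0918},
    {"x":-0.001,"y":0,"z":0.057,"roll":0,"grip":0.0918},
    {"x":-0.001,"y":0,"z":0.057,"roll":0,"grip":0.0918}
  ]
}}

```text
t: 3.17
tcp_pos: [0.4703, 0.1786, 0.0187]
orientation: [-3.142, -0.002, 0.13]
contact_force: [0.1, -0.2, 0.3]
finger_gap: 0.998
finger_force: 0.0
```

{"name": "jog_arm", "arguments": {
  "squeeze": 50,
  "steps": [
    {"x":0,"y":0,"z":0,"roll":0,"grip":0.07},
    {"x":0,"y":0,"z":0,"roll":0,"grip":0.062},
    {"x":0,"y":0,"z":0,"roll":0,"grip":0.058},
    {"x":0,"y":0,"z":0,"roll":0,"grip":0.054},
    {"x":0,"y":0,"z":0,"roll":0,"grip":0.05},
    {"x":0,"y":0,"z":0,"roll":0,"grip":0.045},
    {"x":0,"y":0,"z":0,"roll":0,"grip":0.036},
    {"x":0,"y":0,"z":0,"roll":0,"grip":0.036}
  ]
}}

```text
t: 3.83
tcp_pos: [0.4686, 0.1783, 0.0179]
orientation: [3.141, 0.002, 0.13]
contact_force: [-2.3, -2.7, 6.4]
finger_gap: 0.474
finger_force: 37.2
```

{"name": "jog_arm", "arguments": {
  "steps": [
    {"x":0,"y":0,"z":0,"roll":0,"grip":0.036},
    {"x":0,"y":0,"z":0,"roll":0,"grip":0.036},
    {"x":0,"y":0,"z":0,"roll":0,"grip":0.036}
  ]
}}

```text
t: 4.08
tcp_pos: [0.4688, 0.1783, 0.018]
orientation: [3.141, 0.001, 0.13]
contact_force: [-3.4, -1.5, 6.5]
finger_gap: 0.471
finger_force: 49.8
```

{"name": "jog_arm", "arguments": {
  "steps": [
    {"x":0,"y":0,"z":-0.005,"roll":0,"grip":0.036},
    {"x":0,"y":0,"z":-0.015,"roll":0,"grip":0.036},
    {"x":0,"y":0,"z":-0.035,"roll":0,"grip":0.036},
    {"x":0,"y":0,"z":-0.06,"roll":0,"grip":0.036},
    {"x":0,"y":0,"z":-0.085,"roll":0,"grip":0.036},
    {"x":0,"y":0,"z":-0.11,"roll":0,"grip":0.036},
    {"x":0,"y":0,"z":-0.13,"roll":0,"grip":0.036},
    {"x":0,"y":0,"z":-0.14,"roll":0,"grip":0.036}
  ]
}}

```text
t: 4.75
tcp_pos: [0.4707, 0.1789, 0.1612]
orientation: [-3.141, -0.005, 0.13]
contact_force: [0.4, 0.4, -1.9]
finger_gap: 0.469
finger_force: 49.8
```

{"name": "jog_arm", "arguments": {
  "steps": [
    {"x":0.001,"y":0.02,"z":0,"roll":0,"grip":0.036},
    {"x":0.003,"y":0.05,"z":0,"roll":0,"grip":0.036},
    {"x":0.004,"y":0.085,"z":0,"roll":0,"grip":0.036},
    {"x":0.006,"y":0.12,"z":0,"roll":0,"grip":0.036},
    {"x":0.008,"y":0.155,"z":0,"roll":0,"grip":0.036},
    {"x":0.009,"y":0.185,"z":0,"roll":0,"grip":0.036},
    {"x":0.01,"y":0.205,"z":0,"roll":0,"grip":0.036},
    {"x":0.01,"y":0.21,"z":0,"roll":0,"grip":0.036}
  ]
}}

```text
t: 5.42
tcp_pos: [0.5072, -0.0316, 0.1584]
orientation: [3.14, -0.001, 0.126]
contact_force: [0.1, 0.5, -2.1]
finger_gap: 0.468
finger_force: 49.8
```

{"name": "jog_arm", "arguments": {
  "steps": [
    {"x":0.001,"y":0.02,"z":0,"roll":0,"grip":0.036},
    {"x":0.003,"y":0.05,"z":0,"roll":0,"grip":0.036},
    {"x":0.004,"y":0.08,"z":0,"roll":0,"grip":0.036},
    {"x":0.006,"y":0.105,"z":0,"roll":0,"grip":0.036},
    {"x":0.007,"y":0.12,"z":0,"roll":0,"grip":0.036},
    {"x":0.007,"y":0.125,"z":0,"roll":0,"grip":0.036},
    {"x":0.007,"y":0.125,"z":0,"roll":0,"grip":0.036},
    {"x":0.007,"y":0.125,"z":0,"roll":0,"grip":0.036}
  ]
}}

```text
t: 6.08
tcp_pos: [0.5293, -0.1502, 0.1577]
orientation: [-3.141, 0.001, 0.13]
contact_force: [-0.5, 0.2, -1.9]
finger_gap: 0.464
finger_force: 49.8
```

Run:
```python
from h import *
s=state(); T=pose(s); print(s["tcp_pos"],s["orientation"])
d=get_image("wrist"); W=world(d,T); np.save("w3.npy",W); np.save("T3.npy",T); cv2.imwrite("pics/w3.png",d["img"])
P=np.linalg.inv(T)@np.vstack([W.reshape(-1,3).T,np.ones(480*640)]); P=P[:3].T.reshape(480,640,3)*1000; np.save("P3.npy",P)
d=get_image("scene"); cv2.imwrite("pics/s3.png",cv2.resize(d["img"][130:330,120:360],None,fx=3,fy=3)); np.save("scene3.npy",world(d))
print(state()["contact_force"])
```

```text
[ 0.52933602 -0.150176    0.15766481] [-3.14064632e+00  5.22500195e-04  1.29971784e-01]
[-0.02625762  0.13881362 -1.52952728]
```

View pics/w3.png

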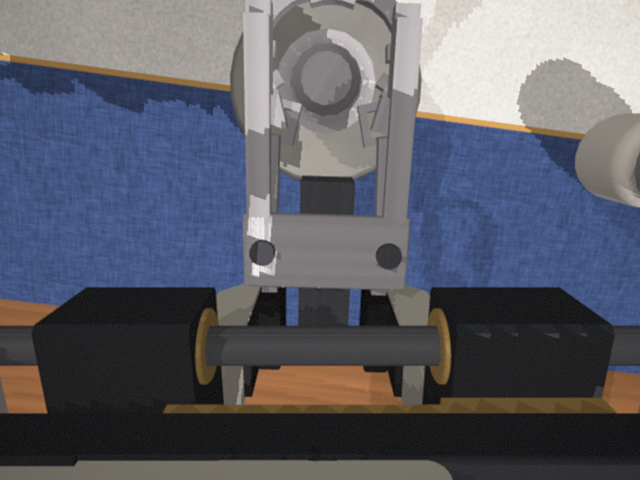

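The view shows the ring carried under the tines (arc round px (330,45)) with the spindle tip seen through it at (325,80). Measuring both in tool coordinates.

Run:
```python
from h import *
from scipy.optimize import least_squares
P=np.load("P3.npy"); X,Y,Z=P[...,0],P[...,1],P[...,2]
m=(X>50)&(X<130)&(np.abs(Y)<40)
h,b=np.histogram(Z[m],bins=np.arange(-40,90,2)); print([(int(x),int(n)) for x,n in zip(b,h) if n>20])
def fit(q):
    r=least_squares(lambda p:np.hypot(q[:,0]-p[0],q[:,1]-p[1])-p[2],[q[:,0].mean(),q[:,1].mean(),15],loss="soft_l1"); return r.x.round(2),len(q),np.sqrt((r.fun**2).mean()).round(2)
# level layers
tip=m&(Z>18)&(Z<30)&(np.abs(Y)<16)
q=P[tip]; zt=np.percentile(q[:,2],10); print("tip z",zt,np.percentile(q[:,2],[5,50,95]))
top=m&(np.abs(Z-np.median(q[np.abs(q[:,2]-zt)<1.5][:,2]))<1.2)&(np.abs(Y)<16)
pt=P[top][:,:2].astype(np.float32); print("tip circle",cv2.minEnclosingCircle(pt),pt.mean(0))
ring=m&(Z>-20)&(Z<-8)&(np.abs(Y)<17.0)&(X>60)
q=P[ring]; print("ring z",np.percentile(q[:,2],[5,25,50,75,95]).round(1),np.percentile(q[:,:2],[1,99],axis=0).round(1))
for lo in range(60,126,4):
    k=q[(q[:,0]>=lo)&(q[:,0]<lo+4)]
    if len(k)>5: print(lo,len(k),k[:,2].mean().round(1),sorted(k[:,1].round(1))[::max(1,len(k)//8)])
tin=m&(Z<-22)&(X>60); q=P[tin]; print("tines",np.percentile(q,[1,99],axis=0).round(1))
for sgn in(1,-1):
    k=q[q[:,1]*sgn>0]; print(np.percentile(k[:,1],[2,98]).round(1))
k=np.array(np.where(ring)); print(k.min(1),k.max(1))
```

```text
[(-32, 132), (-30, 7039), (-28, 1937), (-26, 2525), (-24, 850), (-22, 322), (-20, 919), (-18, 1113), (-16, 656), (-14, 388), (-12, 184), (26, 140), (28, 1969), (30, 558), (32, 412), (34, 412), (36, 437), (38, 120), (46, 249), (48, 2719), (50, 277), (54, 157), (82, 806), (84, 5605), (86, 298)]
tip z 28.132615808417665 [27.91838377 28.98834587 29.85539122]
tip circle ((87.14015197753906, 0.06984131783246994), 11.477054595947266) [ 8.7212265e+01 -1.0128746e-02]
ring z [-19.2 -18.2 -17.  -14.9 -11.8] [[ 63.2 -16.6]
 [105.6  16.8]]
60 76 -18.2 [np.float64(-14.9), np.float64(-11.9), np.float64(-10.9), np.float64(11.8), np.float64(12.6), np.float64(13.3), np.float64(14.1), np.float64(15.1), np.float64(15.6)]
64 327 -18.3 [np.float64(-16.8), np.float64(-13.5), np.float64(-12.2), np.float64(-11.3), np.float64(-10.3), np.float64(11.6), np.float64(12.5), np.float64(13.5), np.float64(15.9)]
68 257 -18.0 [np.float64(-12.9), np.float64(-11.4), np.float64(-10.6), np.float64(-9.9), np.float64(10.2), np.float64(10.9), np.float64(11.6), np.float64(12.4), np.float64(14.3)]
72 415 -17.7 [np.float64(-13.
[... 1020 characters left out ...]
15.8), np.float64(-15.7)]
96 31 -15.6 [np.float64(-16.8), np.float64(-16.5), np.float64(-16.3), np.float64(-16.2), np.float64(-16.2), np.float64(-16.2), np.float64(-16.1), np.float64(-16.1), np.float64(-16.0), np.float64(-15.8), np.float64(-15.7)]
100 362 -14.8 [np.float64(-16.2), np.float64(-15.5), np.float64(-14.8), np.float64(-13.9), np.float64(-12.5), np.float64(13.3), np.float64(15.0), np.float64(16.1), np.float64(17.0)]
104 602 -14.1 [np.float64(-16.7), np.float64(-11.8), np.float64(-8.4), np.float64(-3.3), np.float64(0.6), np.float64(4.9), np.float64(8.3), np.float64(12.6), np.float64(17.0)]
tines [[ 60.4 -23.6 -30. ]
 [102.3  25.4 -22.6]]
[15.1 25.4]
[-23.6 -14. ]
[  0 271] [154 385]
```

Run:
```python
from h import *
P=np.load("P3.npy"); W=np.load("w2.npy")
c=np.array([.4705,.1784]); a=.1318; R=np.array([[np.cos(a),np.sin(a)],[-np.sin(a),np.cos(a)]])
L=np.dstack([(W[...,:2]-c)@R.T*1000,-(W[...,2]*1000-38)-19]); L[...,1]*=-1
for n,A in(("rest",L),("hand",P)):
    X,Y,Z=A[...,0],A[...,1],A[...,2]
    m=(X>15)&(X<115)&(np.abs(Y)<30)&(Z<-24)&(Z>-45)
    q=A[m]; f=np.linalg.lstsq(np.c_[q[:,:2],np.ones(len(q))],q[:,2],rcond=None)[0]
    r=q[:,2]-np.c_[q[:,:2],np.ones(len(q))]@f; k=np.abs(r)<1.5
    f=np.linalg.lstsq(np.c_[q[k][:,:2],np.ones(k.sum())],q[k][:,2],rcond=None)[0]
    print(n,"slope",f[:2].round(4),"z at x=90",(f[2]+90*f[0]).round(2))
    b=m&(np.abs(Y)<12); print(" plate x",np.percentile(A[b][:,0],[1,99]).round(2))
    t=m&(X>60)
    for s in(1,-1): print(" tine",s,[np.percentile(A[t&(Y*s>0)&(X>x0)&(X<x0+10)][:,1],[3,97]).round(1) for x0 in (60,75,90)],np.percentile(A[t&(Y*s>0)][:,0],99.8).round(1))
X,Y,Z=P[...,0],P[...,1],P[...,2]
f=(X>98)&(X<125)&(Z>-20)&(Z<-8)
pts=[]
for u in range(280,385,5):
    v=np.where(f[:,u])[0]
    if len(v): p=P[v.max(),u]; pts.append(p); 
pts=np.array(pts); print(pts.round(1).tolist())
```

```text
rest slope [ 0.0036 -0.    ] z at x=90 -27.56
 plate x [16.31 71.48]
 tine 1 [array([ 4.9, 24.4]), array([17.7, 24.5]), array([17.8, 24.5])] 99.8
 tine -1 [array([-24. ,  -4.5]), array([-24. , -17.3]), array([-24. , -17.3])] 99.9
hand slope [ 0.0071 -0.0009] z at x=90 -28.23
 plate x [15.61 52.13]
 tine 1 [array([15. , 24.7]), array([16.8, 25.1]), array([18.7, 25.6])] 102.2
 tine -1 [array([-23.8, -14.6]), array([-23.4, -14.8]), array([-23. , -16.2])] 103.0
[[101.6, -14.4, -11.8], [102.6, -12.8, -12.3], [104.0, -11.4, -11.2], [104.5, -9.7, -12.4], [105.5, -8.3, -10.7], [105.8, -6.7, -11.7], [104.6, -5.1, -13.4], [104.7, -3.7, -10.3], [105.0, -2.1, -10.6], [105.2, -0.6, -10.8], [105.3, 0.9, -10.2], [104.9, 2.5, -11.8], [104.8, 4.0, -11.2], [104.7, 5.6, -10.6], [103.9, 7.1, -11.7], [105.9, 8.6, -11.1], [105.2, 10.2, -10.9], [104.6, 11.7, -10.9], [104.0, 13.2, -11.1], [103.0, 14.9, -10.6], [101.4, 16.4, -11.4]]
```

View pics/s3.png

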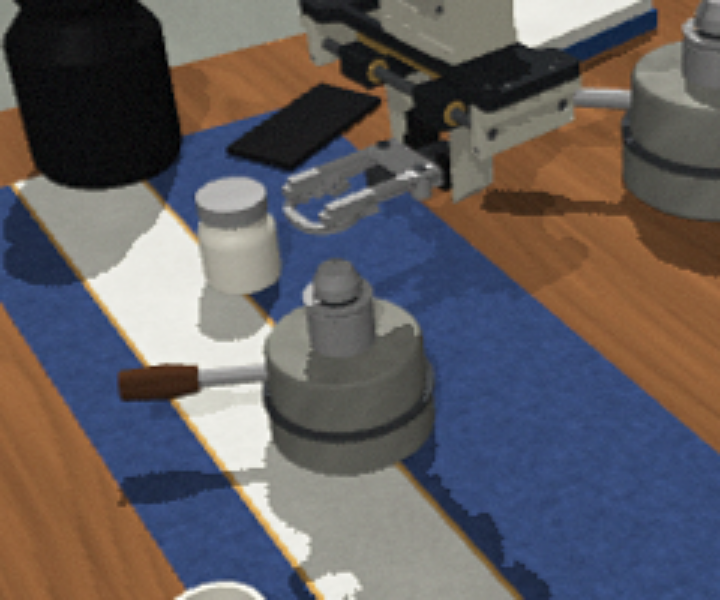

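Run:
```python
from h import *
P=np.load("P3.npy"); W=np.load("w2.npy"); I=cv2.imread("pics/w2.png"); J=cv2.imread("pics/w3.png")
c=np.array([.4705,.1784]); a=.1318; R=np.array([[np.cos(a),np.sin(a)],[-np.sin(a),np.cos(a)]])
L=np.dstack([(W[...,:2]-c)@R.T*1000,-(W[...,2]*1000-38)-19]); L[...,1]*=-1
for n,A,im in(("rest",L,I),("hand",P,J)):
    u=np.nanargmin(np.abs(A[60,:,1]-(0 if n=="rest" else 1))); print(n,u)
    for v in range(0,150,2):
        x,y,z=A[v,u]
        if (96<x<116) or n=="hand" and v<16: print(v,x.round(1),z.round(1),im[v,u].tolist(),end="; ")
    print()
    # row scans across for inner/outer edges, tine front ends
    X,Y,Z=A[...,0],A[...,1],A[...,2]
    for s in (1,-1):
        k=(Z<-24)&(Z>-34)&(Y*s>15)&(Y*s<27)&(X>70)&(X<115); v=np.where(k)[0].min(); print(" tine first row",s,v,X[v][k[v]].round(1)[:3])
```

```text
rest 324
12 115.9 -12.0 [152, 212, 244]; 14 114.9 -13.2 [153, 216, 244]; 16 114.2 -12.8 [139, 197, 236]; 18 113.3 -13.2 [98, 138, 172]; 20 112.7 -12.7 [96, 143, 176]; 22 111.0 -17.0 [152, 158, 170]; 24 110.2 -17.5 [163, 160, 167]; 26 109.5 -16.8 [164, 164, 170]; 28 108.7 -17.4 [163, 161, 167]; 30 108.1 -16.2 [165, 165, 170]; 32 107.2 -17.2 [167, 166, 170]; 34 106.5 -16.3 [174, 171, 178]; 36 105.4 -18.2 [177, 176, 179]; 38 105.2 -14.7 [101, 98, 103]; 40 104.9 -11.8 [90, 119, 147]; 42 104.0 -12.4 [88, 125, 154]; 44 103.4 -11.6 [86, 123, 154]; 46 102.4 -12.7 [90, 128, 157]; 48 101.6 -12.7 [92, 131, 161]; 50 100.8 -12.6 [110, 156, 194]; 52 99.9 -13.3 [113, 159, 196]; 54 99.1 -12.9 [109, 157, 193]; 56 98.6 -11.0 [111, 156, 192]; 58 97.8 -10.7 [114, 159, 196]; 60 96.8 -12.1 [112, 158, 195]; 62 96.1 -11.2 [111, 156, 194]; 
 tine first row 1 48 [99.8 99.8 99.8]
 tine first row -1 48 [99.9 99.9 99.9]
hand 328
0 105.5 -13.9 [108, 107, 111]; 2 105.0 -14.1 [107, 108, 111]; 4 105.0 -11.4 [118, 119, 122]; 6 126.5 85.6 [143, 150, 154]; 8 125.5 85.2 [143, 149, 154]; 10 124.6 85.3 [142, 148, 153]; 12 123.7 85.4 [145, 151, 156]; 14 122.9 86.0 [143, 149, 153]; 30 108.6 48.3 [187, 188, 193]; 32 107.8 48.3 [195, 195, 200]; 34 107.2 49.6 [193, 194, 200]; 36 106.4 49.7 [194, 193, 199]; 38 105.4 48.9 [146, 146, 150]; 40 104.6 48.8 [124, 124, 128]; 42 101.8 35.9 [126, 125, 129]; 44 100.9 35.5 [110, 109, 112]; 46 99.8 33.0 [108, 108, 113]; 48 98.8 31.6 [106, 105, 108]; 50 97.7 28.9 [112, 112, 114]; 52 97.1 30.1 [134, 131, 136]; 54 96.3 29.6 [132, 132, 135]; 
 tine first row 1 2 [102.3 102.6]
 tine first row -1 0 [102.8 102.9 103. ]
```

The scene crop shows the ring level under the tines and well above the spindle (px 337,275). The ring centre lies about 1.7 mm nearer the handles and 1 mm to +y of where it should be, so I correct that and come lower for a closer look.

{"name": "jog_arm", "arguments": {
  "steps": [
    {"x":-0.0017,"y":-0.001,"z":0.003,"roll":0,"grip":0.036},
    {"x":-0.0017,"y":-0.001,"z":0.01,"roll":0,"grip":0.036},
    {"x":-0.0017,"y":-0.001,"z":0.017,"roll":0,"grip":0.036},
    {"x":-0.0017,"y":-0.001,"z":0.024,"roll":0,"grip":0.036},
    {"x":-0.0017,"y":-0.001,"z":0.028,"roll":0,"grip":0.036},
    {"x":-0.0017,"y":-0.001,"z":0.03,"roll":0,"grip":0.036},
    {"x":-0.0017,"y":-0.001,"z":0.03,"roll":0,"grip":0.036},
    {"x":-0.0017,"y":-0.001,"z":0.03,"roll":0,"grip":0.036}
  ]
}}

```text
t: 6.85
tcp_pos: [0.5279, -0.1508, 0.1276]
orientation: [3.142, 0.0, 0.13]
contact_force: [0.1, 0.6, -0.9]
finger_gap: 0.472
finger_force: 49.8
```

```bash
cat > look.py <<'E'
from h import *
import sys
n=sys.argv[1]; z0=float(sys.argv[2])
s=state(); T=pose(s); print(s["tcp_pos"].round(4),s["orientation"].round(4),s["contact_force"].round(2),s["finger_gap"])
d=get_image("wrist"); cv2.imwrite(f"pics/{n}.png",cv2.resize(d["img"][0:200,210:450],None,fx=3,fy=3)); 
P=world(d,np.eye(4))*1000; np.save(n+".npy",P); X,Y,Z=P[...,0],P[...,1],P[...,2]
k=(np.abs(Z-z0)<5)&(np.hypot(X-88,Y)<13); zt=np.percentile(Z[k],15); print("tip z",zt.round(1))
k=(np.abs(Z-zt)<1.3)&(np.hypot(X-88,Y)<14); cs=cv2.findContours(k.astype(np.uint8),0,1)[0]; c=max(cs,key=len)[:,0]
q=P[c[:,1],c[:,0]]; print("tip circle",cv2.minEnclosingCircle(q[:,:2].astype(np.float32)),q[:,:2].mean(0).round(2), P[k][:,:2].mean(0).round(2))
f=(X>98)&(X<125)&(Z>-20)&(Z<-8); pts=[]
for u in range(285,385,3):
    v=np.where(f[:,u])[0]
    if len(v): pts.append(P[v.max(),u])
pts=np.array(pts); from scipy.optimize import least_squares
r=least_squares(lambda p:np.hypot(pts[:,0]-p[0],pts[:,1]-p[1])-15.5,[90,1],loss="soft_l1"); print("ring centre",r.x.round(2),np.median(pts[:,2]).round(1), pts[:,1].min().round(1),pts[:,1].max().round(1))
E
python3 look.py w4 -1
```

```text
[ 0.5279 -0.1508  0.1276] [3.1416e+00 1.0000e-04 1.2950e-01] [ 0.13  0.57 -0.94] 0.47168253685848005
tip z -1.5
tip circle ((88.3511962890625, -0.4718536138534546), 11.186195373535156) [88.74 -0.49] [88.65 -0.49]
ring centre [91.15  2.32] -11.4 -12.9 17.6
```

View pics/w4.png

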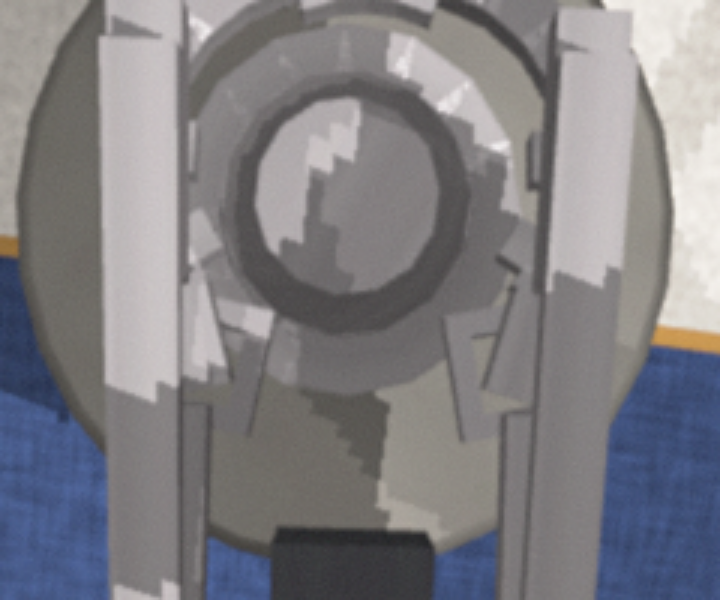

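The crop shows the ring with its front prong at crop px (367,10), side prongs at (190,150) and (533,160), and the spindle tip at (348,195), about 16 px left of centre. I'll quantify that offset.

Run:
```python
from h import *
P=np.load("w4.npy"); d=get_image("wrist"); print(d["cx"],d["cy"],np.array(d["T_tool_cam"]).round(4).tolist()); s=state(); print(s["tcp_pos"].round(5))
def g(cx,cy): return P[int(round(cy/3)),210+int(round(cx/3))].round(1).tolist()
for n,(a,b) in dict(prongL=(194,150),prongR=(530,160),frontprongL=(308,14),frontprongR=(432,18),lugL=(248,420),lugR=(466,430),tipL=(262,195),tipR=(436,195),tipT=(348,100),tipB=(348,285)).items(): print(n,g(a,b))
for v in (30,60,80): 
    k=np.where((P[v,:,2]<-24)&(P[v,:,2]>-34)&(P[v,:,0]>60))[0]; j=np.argmax(np.diff(k)); print("tine edges y",[P[v,i,1].round(1) for i in (k[0],k[j],k[j+1],k[-1])],P[v,k[0],0].round(1))
```

```text
322.59539398565573 236.63569833398125 [[-0.0005, -0.9637, -0.267, 0.0714], [1.0, -0.0004, -0.0003, -0.0013], [0.0002, -0.267, 0.9637, -0.1568], [0.0, 0.0, 0.0, 1.0]]
[ 0.52811 -0.15085  0.12799]
prongL [91.6, -16.0, -14.6]
prongR [90.5, 18.3, -15.6]
frontprongL [104.2, -4.2, -13.8]
frontprongR [119.8, 12.7, 56.1]
lugL [64.7, -10.8, -17.3]
lugR [63.8, 12.0, -18.5]
tipL [88.7, -10.0, -1.5]
tipR [88.9, 9.7, 0.2]
tipT [98.8, -0.2, -0.8]
tipB [79.0, -0.2, -1.8]
tine edges y [np.float64(-22.9), np.float64(-16.1), np.float64(18.8), np.float64(25.4)] 94.4
tine edges y [np.float64(-23.3), np.float64(-16.3), np.float64(18.6), np.float64(25.4)] 87.1
tine edges y [np.float64(-23.3), np.float64(-16.6), np.float64(18.2), np.float64(25.0)] 81.6
```

{"name": "jog_arm", "arguments": {
  "steps": [
    {"x":0.0006,"y":-0.0014,"z":0,"roll":0,"grip":0.036},
    {"x":0.0006,"y":-0.0014,"z":0,"roll":0,"grip":0.036},
    {"x":0.0006,"y":-0.0014,"z":0,"roll":0,"grip":0.036},
    {"x":0.0006,"y":-0.0014,"z":0,"roll":0,"grip":0.036}
  ]
}}

```text
t: 7.28
tcp_pos: [0.5283, -0.1492, 0.1279]
orientation: [3.141, -0.0, 0.13]
contact_force: [-0.1, -0.4, -1.2]
finger_gap: 0.47
finger_force: 49.8
```

```bash
cat > meas.py <<'E'
from h import *
import sys
s=state(); print(s["tcp_pos"].round(5),shift(eval(sys.argv[2])) if len(sys.argv)>2 else "",s["contact_force"].round(2))
d=get_image("wrist"); P=world(d,np.eye(4))*1000; I=d["img"]; n=sys.argv[1]
cv2.imwrite(f"pics/{n}.png",cv2.resize(I[0:200,210:450],None,fx=3,fy=3)); np.save(n+".npy",P)
X,Y,Z=P[...,0],P[...,1],P[...,2]
zt=np.percentile(Z[(np.hypot(X-89,Y)<9)],15); k=(np.abs(Z-zt)<2)&(np.hypot(X-89,Y-.5)<15)
for v0 in (30,60,80):
    k2=np.where((Z[v0]<-24)&(Z[v0]>-34)&(X[v0]>60))[0]; j=np.argmax(np.diff(k2)); print("tine mid y",round((Y[v0,k2[j]]+Y[v0,k2[j+1]])/2,2),round((Y[v0,k2[0]]+Y[v0,k2[-1]])/2,2))
q=P[k]; print("tip z",zt.round(1),"extents x",np.percentile(q[:,0],[1,99]).round(1),"y",np.percentile(q[:,1],[1,99]).round(1),"mid",np.mean(np.percentile(q[:,:2],[1,99],axis=0),0).round(2))
f=(X>99)&(X<115)&(Z>-20)&(Z<-8)&(np.abs(Y-1.2)<3.5); print("front prong inner x",np.round([X[np.where(f[:,u])[0].max(),u] for u in np.unique(np.where(f)[1])[::3]],1), np.median(Z[f]).round(1))
E
python3 meas.py w5 "[.52852,-.14938,.128]"
```

```text
[ 0.52832 -0.14921  0.12785] [ 0.2  0.2 -0.1] [-0.13 -0.42 -1.2 ]
tine mid y 1.39 1.18
tine mid y 1.13 1.26
tine mid y 1.0 0.83
tip z -1.4 extents x [77.8 98.2] y [-9.4 11.2] mid [88.    0.92]
front prong inner x [104.8 105.  104.8 105.1 105.3 105.  105.2 104.9] -13.0
```

{"name": "jog_arm", "arguments": {
  "steps": [
    {"x":0,"y":0,"z":0.003,"roll":0,"grip":0.036},
    {"x":0,"y":0,"z":0.006,"roll":0,"grip":0.036},
    {"x":0,"y":0,"z":0.009,"roll":0,"grip":0.036},
    {"x":0,"y":0,"z":0.012,"roll":0,"grip":0.036},
    {"x":0,"y":0,"z":0.015,"roll":0,"grip":0.036},
    {"x":0,"y":0,"z":0.018,"roll":0,"grip":0.036},
    {"x":0,"y":0,"z":0.02,"roll":0,"grip":0.036},
    {"x":0,"y":0,"z":0.02,"roll":0,"grip":0.036}
  ]
}}

```text
t: 8.0
tcp_pos: [0.528, -0.1491, 0.1071]
orientation: [-3.141, 0.001, 0.13]
contact_force: [0.9, 0.4, -1.1]
finger_gap: 0.465
finger_force: 49.8
```

```bash
python3 meas.py w6 "[.52832,-.14921,.1079]"; python3 -c "
from h import *
print(state()['contact_force'],state()['wrist_torque'])"
```

```text
[ 0.52801 -0.14909  0.10712] [ 0.3  0.2 -0.8] [ 0.92  0.37 -1.1 ]
tine mid y 1.34 1.16
tine mid y 1.15 1.17
tine mid y 0.96 0.92
tip z -22.2 extents x [78.1 98.5] y [-9.1 11.3] mid [88.28  1.1 ]
front prong inner x [99.5 99.2 99.5 99.5 99.4 99.7 99.4 99.3] -14.8
[-0.03986325 -0.40321706 -1.46887117] [0.03202604 0.10258456 0.01396108]
```

View pics/w6.png

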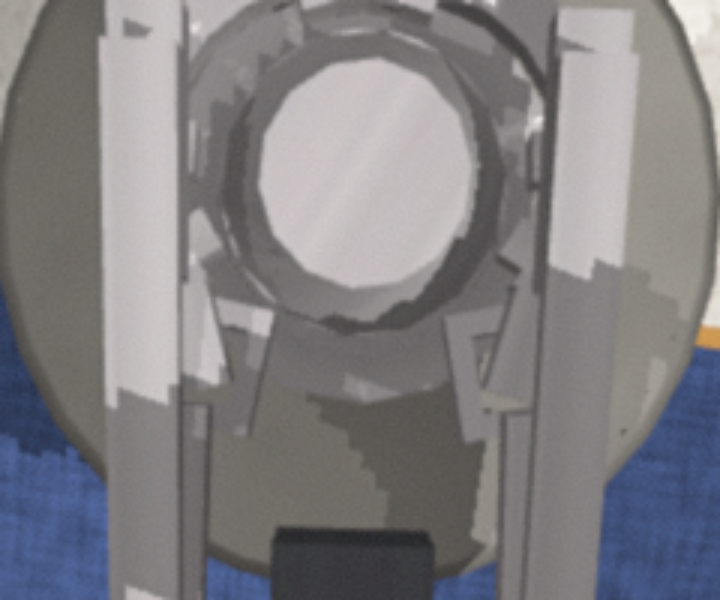

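The ring sits centred around the spindle (tip at crop px (366,172)), with no contact force. Continue down.

{"name": "jog_arm", "arguments": {
  "steps": [
    {"x":0,"y":0,"z":0.002,"roll":0,"grip":0.036},
    {"x":0,"y":0,"z":0.004,"roll":0,"grip":0.036},
    {"x":0,"y":0,"z":0.006,"roll":0,"grip":0.036},
    {"x":0,"y":0,"z":0.008,"roll":0,"grip":0.036},
    {"x":0,"y":0,"z":0.009,"roll":0,"grip":0.036},
    {"x":0,"y":0,"z":0.01,"roll":0,"grip":0.036},
    {"x":0,"y":0,"z":0.01,"roll":0,"grip":0.036}
  ]
}}

```text
t: 8.63
tcp_pos: [0.5282, -0.1492, 0.0975]
orientation: [-3.142, 0.0, 0.13]
contact_force: [-0.9, 0.2, -1.9]
finger_gap: 0.469
finger_force: 49.8
```

{"name": "jog_arm", "arguments": {
  "steps": [
    {"x":0,"y":0,"z":0.0005,"roll":0,"grip":0.036},
    {"x":0,"y":0,"z":0.001,"roll":0,"grip":0.036},
    {"x":0,"y":0,"z":0.001,"roll":0,"grip":0.036}
  ]
}}

```text
t: 8.88
tcp_pos: [0.5283, -0.1493, 0.0967]
orientation: [3.141, -0.0, 0.13]
contact_force: [0.1, 0.1, -1.8]
finger_gap: 0.468
finger_force: 49.8
```

{"name": "jog_arm", "arguments": {
  "steps": [
    {"x":0,"y":0,"z":0.0005,"roll":0,"grip":0.036},
    {"x":0,"y":0,"z":0.001,"roll":0,"grip":0.036},
    {"x":0,"y":0,"z":0.001,"roll":0,"grip":0.036}
  ]
}}

```text
t: 9.13
tcp_pos: [0.5283, -0.1492, 0.0957]
orientation: [3.142, -0.0, 0.13]
contact_force: [0.3, 0.4, -1.3]
finger_gap: 0.468
finger_force: 49.8
```

{"name": "jog_arm", "arguments": {
  "steps": [
    {"x":0,"y":0,"z":0.0005,"roll":0,"grip":0.036},
    {"x":0,"y":0,"z":0.001,"roll":0,"grip":0.036},
    {"x":0,"y":0,"z":0.001,"roll":0,"grip":0.036}
  ]
}}

```text
t: 9.38
tcp_pos: [0.5283, -0.1493, 0.0948]
orientation: [3.141, -0.0, 0.13]
contact_force: [-0.4, -0.1, 0.8]
finger_gap: 0.466
finger_force: 49.8
```

{"name": "jog_arm", "arguments": {
  "steps": [
    {"x":0,"y":0,"z":0.0005,"roll":0,"grip":0.036},
    {"x":0,"y":0,"z":0.001,"roll":0,"grip":0.036},
    {"x":0,"y":0,"z":0.001,"roll":0,"grip":0.036}
  ]
}}

```text
t: 9.63
tcp_pos: [0.5283, -0.1492, 0.0937]
orientation: [3.141, -0.0, 0.13]
contact_force: [-1.2, -0.5, -0.3]
finger_gap: 0.467
finger_force: 49.8
```

```bash
cat > f.py <<'E'
from h import *
F=[]
for i in range(8):
    d=get_image("wrist"); s=state(); F.append(s["contact_force"])
print(np.mean(F,0).round(2),np.std(F,0).round(2),s["tcp_pos"].round(5),s["finger_gap"],s["t"])
P=world(d,np.eye(4))*1000; X,Y,Z=P[...,0],P[...,1],P[...,2]
for n,(a,b) in dict(lugL=(248,420),lugR=(466,430)).items(): print(n,np.median(Z[b//3-2:b//3+3,210+a//3-2:210+a//3+3]).round(2))
f=(X>103)&(X<115)&(Z>-21)&(Z<-8)&(np.abs(Y-1.2)<8); print("front",np.percentile(Z[f],[10,30,50]).round(1) if f.any() else 0)
t=(X>80)&(X<98)&(Z<-24)&(Z>-34); print("tine",np.median(Z[t]).round(2))
k=np.hypot(X-88,Y-1)<6; print("tip",np.median(Z[k]).round(2))
E
python3 f.py
```

```text
[ 0.16 -0.17 -0.21] [0.49 0.4  0.74] [ 0.52831 -0.14925  0.09377] 0.46653056789839653 10.0333
lugL -18.42
lugR -18.45
front [-18.2 -17.  -15.1]
tine -29.02
tip -34.83
```

{"name": "jog_arm", "arguments": {
  "steps": [
    {"x":0,"y":0,"z":0.0005,"roll":0,"grip":0.036},
    {"x":0,"y":0,"z":0.001,"roll":0,"grip":0.036},
    {"x":0,"y":0,"z":0.0015,"roll":0,"grip":0.036},
    {"x":0,"y":0,"z":0.002,"roll":0,"grip":0.036},
    {"x":0,"y":0,"z":0.002,"roll":0,"grip":0.036}
  ]
}}

```text
t: 10.45
tcp_pos: [0.5283, -0.1492, 0.0917]
orientation: [3.141, -0.0, 0.13]
contact_force: [-0.5, -0.4, 0.3]
finger_gap: 0.469
finger_force: 49.8
```

```bash
python3 f.py
```

```text
[-0.46 -0.3   0.07] [0.59 0.51 0.54] [ 0.52829 -0.14924  0.09175] 0.46595516795689335 10.85
lugL nan
lugR -18.24
front [-18.  -17.3 -14.4]
tine -29.09
tip -36.83
```

{"name": "jog_arm", "arguments": {
  "steps": [
    {"x":0,"y":0,"z":0.0005,"roll":0,"grip":0.036},
    {"x":0,"y":0,"z":0.001,"roll":0,"grip":0.036},
    {"x":0,"y":0,"z":0.0015,"roll":0,"grip":0.036},
    {"x":0,"y":0,"z":0.0015,"roll":0,"grip":0.036}
  ]
}}

```text
t: 11.18
tcp_pos: [0.5283, -0.1492, 0.0901]
orientation: [3.141, -0.0, 0.13]
contact_force: [-0.4, -0.4, 0.0]
finger_gap: 0.468
finger_force: 49.8
```

```bash
python3 f.py
```

```text
[-0.47 -0.39  0.45] [0.47 0.59 0.32] [ 0.5283  -0.14922  0.09024] 0.4673609225169376 11.5833
lugL -18.3
lugR -18.38
front [-14.9 -14.1 -13.9]
tine -29.22
tip -38.29
```

{"name": "jog_arm", "arguments": {
  "steps": [
    {"x":0,"y":0,"z":0.0005,"roll":0,"grip":0.036},
    {"x":0,"y":0,"z":0.001,"roll":0,"grip":0.036},
    {"x":0,"y":0,"z":0.001,"roll":0,"grip":0.036}
  ]
}}

```text
t: 11.83
tcp_pos: [0.5283, -0.1492, 0.0891]
orientation: [3.141, -0.0, 0.13]
contact_force: [-0.4, -0.3, 0.6]
finger_gap: 0.473
finger_force: 49.8
```

```bash
python3 f.py
```

```text
[-0.31 -0.21  0.54] [0.22 0.37 0.49] [ 0.52832 -0.14924  0.08926] 0.469507967107728 12.2333
lugL -18.37
lugR -18.65
front [-14.5 -14.3 -13.8]
tine -29.3
tip -39.34
```

{"name": "jog_arm", "arguments": {
  "steps": [
    {"x":0,"y":0,"z":0.0004,"roll":0,"grip":0.036},
    {"x":0,"y":0,"z":0.0008,"roll":0,"grip":0.036},
    {"x":0,"y":0,"z":0.0008,"roll":0,"grip":0.036}
  ]
}}

```text
t: 12.48
tcp_pos: [0.5283, -0.1492, 0.0885]
orientation: [3.141, -0.0, 0.13]
contact_force: [-0.2, 0.3, 2.6]
finger_gap: 0.466
finger_force: 49.8
```

```bash
python3 f.py
```

```text
[-0.65 -0.31  2.36] [0.6  0.43 0.41] [ 0.52829 -0.14926  0.08849] 0.4651750817743176 12.8833
lugL -18.81
lugR -18.65
front [-15.2 -15.1 -14.9]
tine -29.64
tip -40.06
```

Force is about 3.8 N, so the ring is against the shoulder. Parting the handles slowly.

{"name": "jog_arm", "arguments": {
  "steps": [
    {"x":0,"y":0,"z":0,"roll":0,"grip":0.045},
    {"x":0,"y":0,"z":0,"roll":0,"grip":0.048},
    {"x":0,"y":0,"z":0,"roll":0,"grip":0.051},
    {"x":0,"y":0,"z":0,"roll":0,"grip":0.054},
    {"x":0,"y":0,"z":0,"roll":0,"grip":0.054}
  ]
}}

```text
t: 13.3
tcp_pos: [0.5282, -0.1491, 0.0883]
orientation: [-3.141, 0.0, 0.13]
contact_force: [-0.3, 0.6, 0.5]
finger_gap: 0.591
finger_force: 11.4
```

```bash
python3 f.py
```

```text
[-0.03  0.5   0.61] [0.56 0.35 0.36] [ 0.52822 -0.14919  0.08837] 0.5870626309952648 13.7
lugL -21.97
lugR nan
front [-16.2 -16.2 -16.2]
tine -31.21
tip -40.26
```

{"name": "jog_arm", "arguments": {
  "steps": [
    {"x":0,"y":0,"z":0.0005,"roll":0,"grip":0.054},
    {"x":0,"y":0,"z":0.001,"roll":0,"grip":0.054},
    {"x":0,"y":0,"z":0.001,"roll":0,"grip":0.054}
  ]
}}

```text
t: 13.95
tcp_pos: [0.5282, -0.1492, 0.0873]
orientation: [3.142, 0.0, 0.13]
contact_force: [0.4, 1.3, 0.3]
finger_gap: 0.593
finger_force: 11.5
```

```bash
python3 f.py
```

```text
[-0.23  0.88  0.76] [0.58 0.44 0.33] [ 0.52825 -0.14923  0.08742] 0.5895725828620143 14.35
lugL -22.69
lugR -23.33
front 0
tine -32.17
tip -41.16
```

{"name": "jog_arm", "arguments": {
  "steps": [
    {"x":0,"y":0,"z":0.0003,"roll":0,"grip":0.055},
    {"x":0,"y":0,"z":0.0006,"roll":0,"grip":0.056},
    {"x":0,"y":0,"z":0.0009,"roll":0,"grip":0.057},
    {"x":0,"y":0,"z":0.001,"roll":0,"grip":0.058},
    {"x":0,"y":0,"z":0.001,"roll":0,"grip":0.059},
    {"x":0,"y":0,"z":0.001,"roll":0,"grip":0.059}
  ]
}}

```text
t: 14.85
tcp_pos: [0.5282, -0.1493, 0.0864]
orientation: [3.141, 0.0, 0.13]
contact_force: [0.3, 0.6, 0.1]
finger_gap: 0.642
finger_force: 8.9
```

```bash
python3 f.py; python3 meas.py w7
```

```text
[-0.45  0.31  0.31] [0.53 0.52 0.41] [ 0.52822 -0.14922  0.0864 ] 0.6422681114059833 15.25
lugL nan
lugR -27.76
front 0
tine -33.06
tip -42.17
[ 0.52822 -0.14922  0.0864 ]  [ 0.15  0.46 -0.22]
tine mid y 1.03 1.17
tine mid y 1.15 0.9
tine mid y 0.83 0.99
tip z -42.9 extents x [77.8 98.2] y [-9.2 11.1] mid [87.97  0.94]
front prong inner x [] nan
  return _methods._mean(a, axis=axis, dtype=dtype,
  ret = ret.dtype.type(ret / rcount)
```

View pics/w7.png

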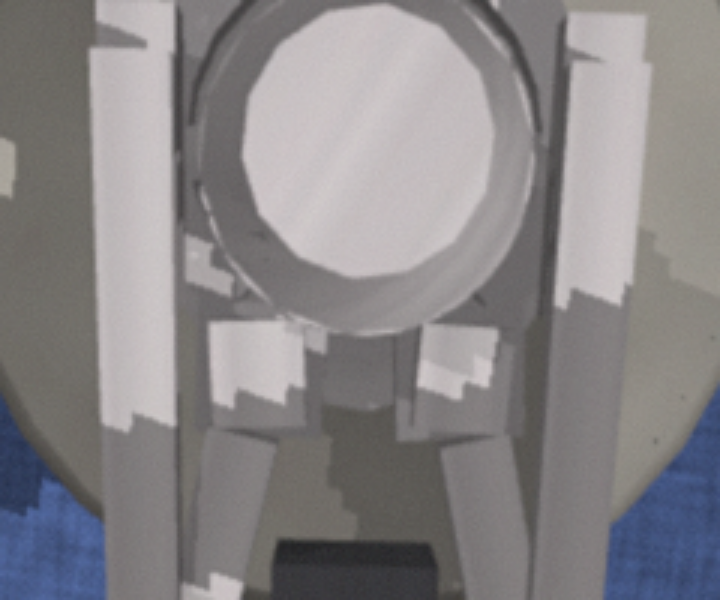

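The image shows the ring closed around the neck, with its lugs drawn together at crop px (255,370) and (460,370) and its limbs hidden under the land. I'll open slightly more to free the pins, then lift gently.

{"name": "jog_arm", "arguments": {
  "steps": [
    {"x":0,"y":0,"z":0.0005,"roll":0,"grip":0.0595},
    {"x":0,"y":0,"z":0.0005,"roll":0,"grip":0.0602},
    {"x":0,"y":0,"z":0.0005,"roll":0,"grip":0.0602},
    {"x":0,"y":0,"z":0.0005,"roll":0,"grip":0.0602}
  ]
}}

```text
t: 15.63
tcp_pos: [0.5283, -0.1493, 0.0859]
orientation: [3.141, -0.0, 0.13]
contact_force: [0.7, -0.2, 0.8]
finger_gap: 0.655
finger_force: 8.9
```

```bash
python3 f.py
```

```text
[-0.12  0.52  0.22] [0.5  0.34 0.46] [ 0.52829 -0.14925  0.08592] 0.6565670787199648 16.0333
lugL nan
lugR -28.41
front 0
tine -33.23
tip -42.64
```

{"name": "jog_arm", "arguments": {
  "steps": [
    {"x":0,"y":0,"z":-0.001,"roll":0,"grip":0.0602},
    {"x":0,"y":0,"z":-0.002,"roll":0,"grip":0.0602},
    {"x":0,"y":0,"z":-0.003,"roll":0,"grip":0.0602},
    {"x":0,"y":0,"z":-0.004,"roll":0,"grip":0.0602},
    {"x":0,"y":0,"z":-0.005,"roll":0,"grip":0.0602},
    {"x":0,"y":0,"z":-0.006,"roll":0,"grip":0.0602},
    {"x":0,"y":0,"z":-0.006,"roll":0,"grip":0.0602}
  ]
}}

```text
t: 16.62
tcp_pos: [0.528, -0.1492, 0.0919]
orientation: [-3.141, 0.001, 0.13]
contact_force: [-1.4, 0.4, -1.7]
finger_gap: 0.66
finger_force: 9.8
```

```bash
python3 f.py
```

```text
[-1.52 -0.02 -1.98] [0.42 0.29 0.25] [ 0.52808 -0.14918  0.09182] 0.6583546625016207 17.0167
lugL -24.36
lugR -24.24
front [-13.2 -12.5 -12.2]
tine -28.83
tip -36.85
```

{"name": "jog_arm", "arguments": {
  "steps": [
    {"x":0,"y":0,"z":-0.001,"roll":0,"grip":0.0602},
    {"x":0,"y":0,"z":-0.002,"roll":0,"grip":0.0602},
    {"x":0,"y":0,"z":-0.003,"roll":0,"grip":0.0602},
    {"x":0,"y":0,"z":-0.004,"roll":0,"grip":0.0602},
    {"x":0,"y":0,"z":-0.004,"roll":0,"grip":0.0602}
  ]
}}

```text
t: 17.43
tcp_pos: [0.5284, -0.1492, 0.0962]
orientation: [3.141, -0.0, 0.13]
contact_force: [-1.5, 0.4, -2.1]
finger_gap: 0.656
finger_force: 9.4
```

```bash
python3 f.py
python3 - <<'E'
from h import *
d=get_image("wrist"); P=world(d,np.eye(4))*1000; np.save("w8.npy",P); I=d["img"]; a=cv2.resize(I[0:200,210:450],None,fx=2,fy=2)
e=get_image("scene"); b=cv2.resize(e["img"][170:303,160:320],None,fx=2.5,fy=2.5)
c=np.zeros((400,800,3),np.uint8); c[:400,:480]=a[:400]; b=cv2.resize(b,(320,266)); c[:266,480:]=b; cv2.imwrite("pics/w8.png",c)
E
```

```text
[-1.69  0.3  -1.54] [0.42 0.59 0.45] [ 0.52831 -0.14923  0.09591] 0.6560548062374109 17.8333
lugL -20.98
lugR -20.33
front [-12.2 -10.7  -9.8]
tine -32.07
tip -32.65
```

View pics/w8.png

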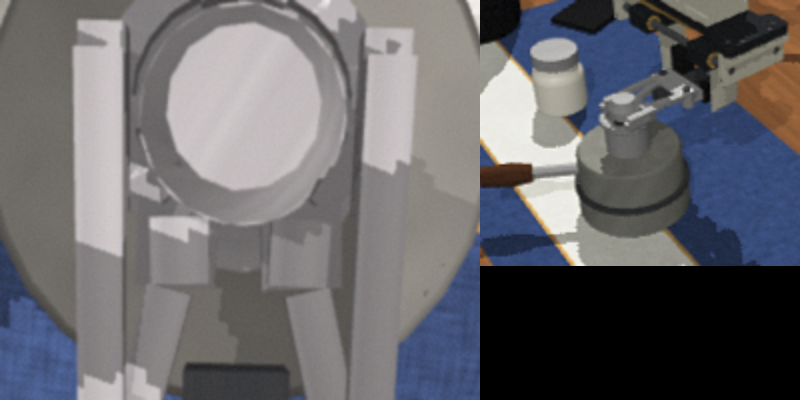

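The ring still encircles the neck under the land with its lugs closed, and the scene inset shows the nose just above it. Lifting further.

{"name": "jog_arm", "arguments": {
  "steps": [
    {"x":0,"y":0,"z":-0.002,"roll":0,"grip":0.0602},
    {"x":0,"y":0,"z":-0.004,"roll":0,"grip":0.0602},
    {"x":0,"y":0,"z":-0.006,"roll":0,"grip":0.0602},
    {"x":0,"y":0,"z":-0.009,"roll":0,"grip":0.0602},
    {"x":0,"y":0,"z":-0.012,"roll":0,"grip":0.0602},
    {"x":0,"y":0,"z":-0.015,"roll":0,"grip":0.0602},
    {"x":0,"y":0,"z":-0.015,"roll":0,"grip":0.0602}
  ]
}}

```text
t: 18.52
tcp_pos: [0.5288, -0.1495, 0.1119]
orientation: [3.141, -0.002, 0.13]
contact_force: [1.2, -1.0, -0.0]
finger_gap: 0.656
finger_force: 9.7
```

```bash
python3 f.py
python3 - <<'E'
from h import *
s=state();T=pose(s)
W=world(get_image("wrist"),T)*1000; S=world(get_image("scene"))*1000
for n,A,c in (("wrist",W,(616.6,-139.5)),("scene",S,(619,-137))):
    r=np.hypot(A[...,0]-c[0],A[...,1]-c[1]); 
    k=(r>15.5)&(r<23)&(A[...,2]>95)&(A[...,2]<140)
    print(n,np.histogram(A[k][:,2],bins=np.arange(95,141,3)), np.percentile(A[(r<9)&(A[...,2]>120)&(A[...,2]<140)][:,2],[10,50,90]).round(1))
E
```

```text
[ 0.07 -0.04 -1.74] [0.44 0.53 0.44] [ 0.52821 -0.1492   0.11076] 0.6560395626227022 18.9167
lugL -17.34
lugR -16.74
front [-8.8 -8.7 -8.5]
tine nan
tip -17.85
wrist (array([   0,    0,  179,  909, 2381, 1424,    2,   28,  225,  392, 1197,
       2294,  214,    0,    0]), array([ 95,  98, 101, 104, 107, 110, 113, 116, 119, 122, 125, 128, 131,
       134, 137, 140])) [127.7 128.6 129.4]
scene (array([29, 22, 32, 21, 30, 67,  5,  0,  3, 18, 42, 42, 30,  0,  0]), array([ 95,  98, 101, 104, 107, 110, 113, 116, 119, 122, 125, 128, 131,
       134, 137, 140])) [127.6 130.2 131.8]
  return _methods._mean(a, axis=axis, dtype=dtype,
  ret = ret.dtype.type(ret / rcount)
```

```bash
cat > tilt.py <<'E'
from h import *
s=state(); print(s["tcp_pos"].round(4),s["contact_force"].round(1),s["finger_gap"])
P=world(get_image("wrist"),np.eye(4))*1000; X,Y,Z=P[...,0],P[...,1],P[...,2]
for x0 in range(15,105,10):
    for sg in (1,-1):
        k=(X>x0)&(X<x0+10)&(Y*sg>15)&(Y*sg<30)&(Z>-55)&(Z<0)
        if k.sum()>30: print(x0,sg,k.sum(),np.percentile(Z[k],[10,50,90]).round(1),"y",np.percentile(Y[k],[3,97]).round(1),"xmax",X[k].max().round(1))
E
python3 tilt.py
```

```text
[ 0.5282 -0.1492  0.1108] [-0.4  0.6 -1.7] 0.659496788636172
15 1 727 [-26.4 -25.5 -24.7] y [15.3 25.1] xmax 25.0
15 -1 738 [-26.3 -25.5 -24.5] y [-25.9 -15.4] xmax 25.0
25 1 1015 [-27.3 -25.6 -24. ] y [15.3 25.3] xmax 35.0
25 -1 1029 [-27.2 -25.7 -24.1] y [-25.7 -15.3] xmax 35.0
35 1 1042 [-24.5 -23.6 -19.9] y [15.3 25.2] xmax 45.0
35 -1 1031 [-24.7 -23.7 -21.7] y [-25.2 -15.3] xmax 45.0
45 1 1015 [-23.5 -22.4 -18.6] y [15.3 24.5] xmax 55.0
45 -1 932 [-23.5 -22.5 -18.7] y [-23.8 -15.3] xmax 55.0
55 1 863 [-22.5 -21.6 -19.1] y [15.4 24.9] xmax 64.9
55 -1 790 [-22.7 -21.7 -20.5] y [-23.5 -16.7] xmax 65.0
65 1 842 [-21.6 -20.6 -19.5] y [18.3 25.1] xmax 75.0
65 -1 844 [-21.7 -20.7 -19.7] y [-23.5 -16.6] xmax 75.0
75 1 962 [-20.5 -19.5 -14.7] y [18.4 25.4] xmax 85.0
75 -1 928 [-20.6 -19.7 -17.1] y [-23.3 -16.3] xmax 85.0
85 1 1077 [-19.5 -18.5 -10.4] y [15.4 25.6] xmax 95.0
85 -1 963 [-19.7 -18.7 -16.8] y [-22.9 -16. ] xmax 95.0
95 1 455 [-18.2 -14.  -10.8] y [17.3 25.9] xmax 105.0
95 -1 546 [-18.7 -14.3 -12.6] y [-22.7 -15.8] xmax 103.4
```

Ring is seated in the groove (its top is about 18 mm below the tip). The pliers droop nose-down by about 6° in the light grip, which self-levels on the stand. Lift clear, then squeeze firmly for transport.

{"name": "jog_arm", "arguments": {
  "steps": [
    {"x":0,"y":0,"z":-0.004,"roll":0,"grip":0.0602},
    {"x":0,"y":0,"z":-0.009,"roll":0,"grip":0.0602},
    {"x":0,"y":0,"z":-0.015,"roll":0,"grip":0.0602},
    {"x":0,"y":0,"z":-0.022,"roll":0,"grip":0.0602},
    {"x":0,"y":0,"z":-0.03,"roll":0,"grip":0.0602},
    {"x":0,"y":0,"z":-0.038,"roll":0,"grip":0.0602},
    {"x":0,"y":0,"z":-0.044,"roll":0,"grip":0.0602},
    {"x":0,"y":0,"z":-0.048,"roll":0,"grip":0.0602}
  ]
}}

```text
t: 19.73
tcp_pos: [0.5287, -0.1494, 0.1602]
orientation: [3.141, -0.001, 0.13]
contact_force: [0.2, -0.9, -1.8]
finger_gap: 0.657
finger_force: 9.7
```

{"name": "jog_arm", "arguments": {
  "steps": [
    {"x":0,"y":0,"z":0,"roll":0,"grip":0.056},
    {"x":0,"y":0,"z":0,"roll":0,"grip":0.052},
    {"x":0,"y":0,"z":0,"roll":0,"grip":0.046},
    {"x":0,"y":0,"z":0,"roll":0,"grip":0.036},
    {"x":0,"y":0,"z":0,"roll":0,"grip":0.036},
    {"x":0,"y":0,"z":0,"roll":0,"grip":0.036},
    {"x":0,"y":0,"z":0,"roll":0,"grip":0.036}
  ]
}}

```text
t: 20.32
tcp_pos: [0.5282, -0.1492, 0.1587]
orientation: [-3.141, 0.0, 0.13]
contact_force: [-0.1, 0.3, -1.5]
finger_gap: 0.465
finger_force: 49.6
```

```bash
python3 tilt.py
python3 - <<'E'
from h import *
s=state(); print(s["tcp_pos"],s["contact_force"].round(2))
W=world(get_image("wrist"),pose(s))*1000; r=np.hypot(W[...,0]-616.6,W[...,1]+139.5)
for lo,hi in((0,8),(16,19),(19,21.4),(21.6,24)):
    k=(r>lo)&(r<hi)&(W[...,2]>90)&(W[...,2]<135); print(lo,k.sum(),np.percentile(W[k][:,2],[10,50,90]).round(1))
k=(r>23)&(r<32)&(W[...,2]>95)&(W[...,2]<120); print("lugs",k.sum(),W[k].mean(0).round(1),np.percentile(W[k],[2,98],axis=0).round(1))
# closest other features + target shift to stand hover
print("shift to stand hover",shift([.4703,.1786,s["tcp_pos"][2]]))
E
```

```text
[ 0.5282 -0.1492  0.1587] [-0.1  0.3 -1.5] 0.46452581259151565
15 1 650 [-26.5 -25.8 -24.7] y [15.3 24.6] xmax 25.0
15 -1 764 [-26.9 -25.8 -21.2] y [-26.3 -15.5] xmax 25.0
25 1 955 [-27.8 -26.4 -24.5] y [15.3 25. ] xmax 35.0
25 -1 1073 [-27.6 -26.1 -24.7] y [-26.2 -15.3] xmax 35.0
35 1 1030 [-25.1 -24.3 -22.8] y [15.4 25. ] xmax 45.0
35 -1 1105 [-25.3 -24.4 -23.3] y [-25.8 -15.5] xmax 45.0
45 1 1029 [-24.2 -23.1 -19. ] y [15.5 24.2] xmax 55.0
45 -1 1011 [-24.3 -23.3 -19.2] y [-24.2 -15.6] xmax 55.0
55 1 1101 [-23.3 -22.3 -18.1] y [15.5 24.5] xmax 65.0
55 -1 1042 [-23.5 -22.4 -18.5] y [-23.9 -15.2] xmax 65.0
65 1 1148 [-22.5 -21.4 -17.5] y [15.3 24.8] xmax 75.0
65 -1 1006 [-22.6 -21.6 -17.8] y [-23.7 -15.3] xmax 75.0
75 1 1009 [-21.8 -20.7 -17.2] y [16.6 25.1] xmax 85.0
75 -1 965 [-21.8 -20.8 -17.5] y [-23.4 -15.9] xmax 85.0
85 1 996 [-21.  -20.  -16.6] y [18.6 25.4] xmax 95.0
85 -1 963 [-21.  -20.1 -18. ] y [-23.  -16.2] xmax 95.0
95 1 598 [-19.9 -15.9 -14.1] y [18.8 25.7] xmax 101.9
95 -1 692 [-20.2 -17.7 -14.4] y [-22.8 -16. ] xmax 103.3
[ 0.52822688 -0.14921704  0.15878355] [-0.64 -0.33 -1.6 ]
0 1273 [127.7 128.6 129.5]
16 1740 [104.3 109.2 110.5]
19 1531 [104.9 109.6 110.6]
21.6 969 [104.6 109.5 110.6]
lugs 662 [ 602.9 -137.9  109.5] [[ 589.9 -157.4  104.5]
 [ 639.9 -117.9  111. ]]
shift to stand hover [ -15.1 -332.6    0. ]
```

{"name": "jog_arm", "arguments": {
  "steps": [
    {"x":-0.001,"y":-0.015,"z":0,"roll":0,"grip":0.036},
    {"x":-0.002,"y":-0.04,"z":0,"roll":0,"grip":0.036},
    {"x":-0.004,"y":-0.07,"z":0,"roll":0,"grip":0.036},
    {"x":-0.005,"y":-0.1,"z":0,"roll":0,"grip":0.036},
    {"x":-0.007,"y":-0.13,"z":0,"roll":0,"grip":0.036},
    {"x":-0.008,"y":-0.16,"z":0,"roll":0,"grip":0.036},
    {"x":-0.01,"y":-0.185,"z":0,"roll":0,"grip":0.036},
    {"x":-0.01,"y":-0.2,"z":0,"roll":0,"grip":0.036}
  ]
}}

```text
t: 21.08
tcp_pos: [0.491, 0.0509, 0.159]
orientation: [-3.141, 0.001, 0.131]
contact_force: [0.0, -0.5, -0.9]
finger_gap: 0.466
finger_force: 49.6
```

{"name": "jog_arm", "arguments": {
  "steps": [
    {"x":-0.001,"y":-0.015,"z":0,"roll":0,"grip":0.036},
    {"x":-0.003,"y":-0.04,"z":0,"roll":0,"grip":0.036},
    {"x":-0.004,"y":-0.07,"z":0,"roll":0,"grip":0.036},
    {"x":-0.006,"y":-0.1,"z":0,"roll":0,"grip":0.036},
    {"x":-0.007,"y":-0.12,"z":0,"roll":0,"grip":0.036},
    {"x":-0.008,"y":-0.132,"z":0,"roll":0,"grip":0.036},
    {"x":-0.008,"y":-0.133,"z":0,"roll":0,"grip":0.036},
    {"x":-0.008,"y":-0.133,"z":0,"roll":0,"grip":0.036}
  ]
}}

```text
t: 21.75
tcp_pos: [0.467, 0.179, 0.1589]
orientation: [3.141, 0.0, 0.131]
contact_force: [-0.4, -0.4, -1.4]
finger_gap: 0.468
finger_force: 49.6
```

Run:
```python
from h import *
s=state(); print(s["tcp_pos"].round(4),s["orientation"].round(3),s["contact_force"].round(2),s["finger_gap"])
a=.1318; t=np.array([.4703,.1786,.019])-np.array([np.cos(a),np.sin(a),0])*.0027; print(shift(t))
```

```text
[0.467  0.179  0.1589] [3.141 0.    0.131] [-0.39 -0.35 -1.38] 0.46847037574566147
[  0.5   0.8 139.9]
```

{"name": "jog_arm", "arguments": {
  "steps": [
    {"x":0.0005,"y":0.0008,"z":0.015,"roll":0,"grip":0.036},
    {"x":0.0005,"y":0.0008,"z":0.04,"roll":0,"grip":0.036},
    {"x":0.0005,"y":0.0008,"z":0.07,"roll":0,"grip":0.036},
    {"x":0.0005,"y":0.0008,"z":0.095,"roll":0,"grip":0.036},
    {"x":0.0005,"y":0.0008,"z":0.115,"roll":0,"grip":0.036},
    {"x":0.0005,"y":0.0008,"z":0.127,"roll":0,"grip":0.036},
    {"x":0.0005,"y":0.0008,"z":0.132,"roll":0,"grip":0.036},
    {"x":0.0005,"y":0.0008,"z":0.132,"roll":0,"grip":0.036}
  ]
}}

```text
t: 22.42
tcp_pos: [0.4676, 0.1768, 0.0259]
orientation: [3.141, 0.002, 0.128]
contact_force: [-0.4, 0.4, -1.0]
finger_gap: 0.465
finger_force: 49.6
```

{"name": "jog_arm", "arguments": {
  "steps": [
    {"x":0,"y":0,"z":0,"roll":0,"grip":0.045},
    {"x":0,"y":0,"z":0,"roll":0,"grip":0.05},
    {"x":0,"y":0,"z":0,"roll":0,"grip":0.055},
    {"x":0,"y":0,"z":0,"roll":0,"grip":0.06},
    {"x":0,"y":0,"z":0,"roll":0,"grip":0.06}
  ]
}}

```text
t: 22.83
tcp_pos: [0.4683, 0.178, 0.0275]
orientation: [-3.142, -0.001, 0.13]
contact_force: [0.5, 0.6, -2.3]
finger_gap: 0.647
finger_force: 9.6
```

{"name": "jog_arm", "arguments": {
  "steps": [
    {"x":0,"y":0,"z":0.001,"roll":0,"grip":0.06},
    {"x":0,"y":0,"z":0.003,"roll":0,"grip":0.06},
    {"x":0,"y":0,"z":0.005,"roll":0,"grip":0.06},
    {"x":0,"y":0,"z":0.007,"roll":0,"grip":0.06},
    {"x":0,"y":0,"z":0.007,"roll":0,"grip":0.06}
  ]
}}

```text
t: 23.25
tcp_pos: [0.4677, 0.1779, 0.0195]
orientation: [3.141, 0.001, 0.13]
contact_force: [-1.0, 1.0, 0.1]
finger_gap: 0.655
finger_force: 9.7
```

```bash
python3 tilt.py
```

```text
[0.4677 0.1779 0.0195] [-1.   1.   0.1] 0.6553059964383864
15 1 781 [-28.9 -28.  -27.2] y [15.3 25. ] xmax 25.0
15 -1 763 [-28.6 -27.9 -27.2] y [-25.9 -15.4] xmax 25.0
25 1 1054 [-30.2 -28.3 -27.1] y [15.3 25.3] xmax 35.0
25 -1 1075 [-30.2 -28.6 -27.1] y [-25.8 -15.4] xmax 35.0
35 1 1074 [-28.2 -27.2 -23.9] y [15.3 25.2] xmax 45.0
35 -1 1059 [-28.3 -27.4 -24.6] y [-25.2 -15.3] xmax 45.0
45 1 1066 [-27.9 -26.9 -23.2] y [15.3 24.5] xmax 55.0
45 -1 1010 [-28.  -27.  -23.3] y [-24.  -15.3] xmax 55.0
55 1 924 [-27.8 -26.9 -24.8] y [15.4 24.8] xmax 65.0
55 -1 871 [-27.8 -26.9 -25.9] y [-23.7 -16.8] xmax 65.0
65 1 910 [-27.5 -26.7 -25.6] y [18.3 25.1] xmax 75.0
65 -1 873 [-27.7 -26.8 -25.9] y [-23.4 -16.7] xmax 74.8
75 1 1264 [-27.2 -26.2 -11.6] y [16.1 25.7] xmax 85.0
75 -1 1250 [-27.3 -26.3 -11.5] y [-29.  -16.2] xmax 85.0
85 1 1741 [-27.  -25.5 -11.4] y [15.5 29.5] xmax 95.0
85 -1 1729 [-27.  -25.6 -11.4] y [-29.5 -15.5] xmax 95.0
95 1 1469 [-22.8 -12.2 -11.1] y [15.4 29.6] xmax 105.0
95 -1 1477 [-25.7 -12.4 -11.2] y [-29.6 -15.4] xmax 105.0
```

Pliers are almost level on the stand. Open fully and retract.

{"name": "jog_arm", "arguments": {
  "steps": [
    {"x":0,"y":0,"z":0.0005,"roll":0,"grip":0.063},
    {"x":0,"y":0,"z":0.0005,"roll":0,"grip":0.066},
    {"x":0,"y":0,"z":0.0005,"roll":0,"grip":0.07},
    {"x":0,"y":0,"z":0.0005,"roll":0,"grip":0.08},
    {"x":0,"y":0,"z":0.0005,"roll":0,"grip":0.0918},
    {"x":0,"y":0,"z":0.0005,"roll":0,"grip":0.0918},
    {"x":0,"y":0,"z":0.0005,"roll":0,"grip":0.0918}
  ]
}}

```text
t: 23.88
tcp_pos: [0.468, 0.1779, 0.0194]
orientation: [3.141, -0.0, 0.13]
contact_force: [-0.4, 0.0, 0.1]
finger_gap: 0.981
finger_force: 0.0
```

{"name": "jog_arm", "arguments": {
  "steps": [
    {"x":0,"y":0,"z":-0.005,"roll":0,"grip":0.0918},
    {"x":0,"y":0,"z":-0.02,"roll":0,"grip":0.0918},
    {"x":0,"y":0,"z":-0.045,"roll":0,"grip":0.0918},
    {"x":0,"y":0,"z":-0.08,"roll":0,"grip":0.0918},
    {"x":0,"y":0,"z":-0.115,"roll":0,"grip":0.0918},
    {"x":0,"y":0,"z":-0.14,"roll":0,"grip":0.0918},
    {"x":0,"y":0,"z":-0.15,"roll":0,"grip":0.0918},
    {"x":0,"y":0,"z":-0.15,"roll":0,"grip":0.0918}
  ]
}}

```text
t: 24.55
tcp_pos: [0.4695, 0.1783, 0.1727]
orientation: [-3.141, -0.007, 0.13]
contact_force: [0.1, 0.0, -0.3]
finger_gap: 1.001
finger_force: 0.0
```

Run:
```python
from h import *
s=state(); d=get_image("wrist"); W=world(d,pose(s)); print(s["tcp_pos"].round(4),s["t"])
c=np.array([.4705,.1784]); a=.1318; R=np.array([[np.cos(a),np.sin(a)],[-np.sin(a),np.cos(a)]])
L=(W[...,:2]-c)@R.T*1000; z=W[...,2]*1000; im=d["img"].max(2)
m=(np.abs(L[...,0])<25)&(np.abs(L[...,1])<45)&(z>40)&(z<60)&(im<70); print("handles",np.percentile(L[m],[1,99],axis=0).round(1),np.percentile(z[m],[5,50,95]).round(1))
m=(L[...,0]>60)&(np.abs(L[...,1])<28)&(z>42)&(z<60)&(L[...,0]<125); print("tines",np.percentile(L[m],[1,99],axis=0).round(1),z[m].mean().round(1))
e=get_image("scene"); S=world(e)*1000; w=cv2.resize(d["img"][0:260,180:480],None,fx=1.3,fy=1.3); b=cv2.resize(e["img"][190:300,180:300],None,fx=3.3,fy=3.3)
o=np.zeros((400,800,3),np.uint8); o[:w.shape[0],:w.shape[1]]=w; o[:b.shape[0],400:400+b.shape[1]]=b[:400]; cv2.imwrite("pics/end.png",o)
T=world(get_image("top"))*1000; A=np.load("top0.npy")*1000
for n,c in dict(c1=(799,141),c2=(790,17),cad=(597,-346)).items():
    for B in (A,T):
        k=(np.hypot(B[...,0]-c[0],B[...,1]-c[1])<45)&(B[...,2]>25); print(n,B[k].mean(0).round(1),end=" ")
    print()
r=np.hypot(T[...,0]-617,T[...,1]+140); 
for lo,hi in((0,8),(16,19),(19,21.5)):
    for B in (A,T): k=(r>lo)&(r<hi)&(B[...,2]>95); print(lo,np.percentile(B[k][:,2],[20,50,80]).round(1),end=" ")
```

```text
[0.4695 0.1783 0.1727] 24.55
handles [[-14.5 -28.8]
 [ 10.1  31.2]] [47.1 48.7 49.9]
tines [[ 60.1 -25.9]
 [ 97.1  22.8]] 45.6
c1 [793.9 138.7  39.8] c1 [793.2 138.5  40. ] 
c2 [782.1  14.8  40.2] c2 [782.3  14.6  40.2] 
cad [ 598.6 -347.2   65.8] cad [ 598.7 -347.3   66. ] 
0 [128.4 130.2 131.7] 0 [128.3 130.2 131.6] 16 [108.2 110.1 111.3] 16 [106.6 109.8 112. ] 19 [107.6 109.8 111.7] 19 [105.8 110.3 112.3]
```

View pics/end.png

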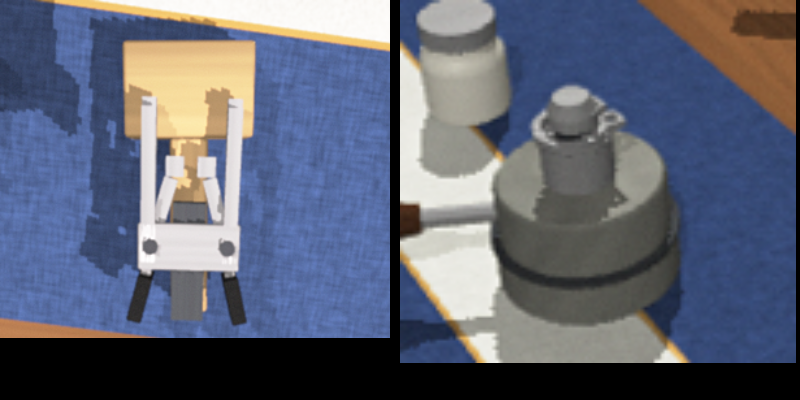

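The pliers lie on the stand within about 3 mm of their start, nose forward. On the mill the ring encircles the neck below the land with its lugs closed (right inset, px 575,125), and the cups and caddy have not moved. Handing in.

```bash
python3 -c "
from bench import *
print(close_job())"
```

```text
the job is handed in; nothing more can be done
None
```

The retaining ring is in the spindle's groove, closed around the neck, and the pliers are back on their stand within about 3 mm of where they started. They are turned about 1.5° and sit slightly nose-down. The cups and caddy did not move, and the force on the mill stayed near 4 N; the job is handed in, with no verdict shown.

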